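# Hang up the spanner, then gather the loose nuts in the tote's pouring corner

## Task

Clear the spanner off the tote by hanging it by its eye on the hook of the stand, and let go of it there. Then lift the tote by its handle, well clear of the bench, and tilt it about 30 degrees so that all four nuts slide together into the cut corner with the pouring lip; finish holding it still, tilted like that in the air, with the spanner left hanging, and leave everything else on the bench where it is.

Things in the scene. Friction and masses are not known exactly. Their poses are not given: they have to be found in the camera images.
- tote: White open carry tote, 130 mm along its x, 200 along its y, 42 high, walls and floor 3 thick, 0.2 to 0.33 kg, loose. Origin: centre of underside; z up. Its (-x,-y) corner is cut off diagonally (35 mm off each side) with a small outward pouring lip; the other corners are square. A fixed arched handle spans it along x over y = 0. It hangs stably under the handle, which is rigid
- tote_handle (a point): Middle of the tote's handle bar, at (0, 0, 83) mm in the tote's frame. The bar is 14x14 mm square, level, along the tote's x between uprights at x = -67 and +67 mm, clear for 120 mm; its underside is 76 and its top 90 mm above the tote's underside
- tote_corner (a point): Inside of the tote's cut corner, on the floor at the middle of the diagonal wall, at (-45.4, -80.4, 3) mm in the tote's frame. The diagonal wall faces the direction (-1, -1) of the tote's frame
- spanner: Flat steel spanner, 197 mm long, 60 g. Starts level across the tote's long rims, about 51 mm to the tote's +y of the handle bar, eye end towards the tote's +x. Shaft 14 mm wide, 8 thick. Origin: underside of the shaft near the centre of mass; x runs along the shaft to the eye, z is its thickness (0 to 8 mm). Its open jaw, 30 mm wide, ends at x = -97 mm
- spanner_eye (a point): Centre of the round wire eye at the end of the spanner, at (80, 0, 4) mm in its frame; hole 24 mm, outside 40 mm across, wire 8 mm thick
- hook_stand: Fixed stand: base plate 90x90x12 mm and an upright rod, 14 mm thick, 243 mm high, at x = +65 mm; from it an 8 mm wire hook reaches along -x towards the robot, slightly falling, to its lowest point (the seat) and turns up. Origin: on the bench straight below the seat; z up
- hook_seat (a point): Lowest point of the hook, centre of the wire, 210 mm above the bench. A spanner hung here by its eye hangs straight down (it may stay anywhere along the hook between tip and rod), jaw end about 25 mm clear of the bench; let go when level it drops and swings for some seconds
- hook_tip (a point): Upper end of the upturned hook tip, (-14, 0, 248) mm in the stand's frame, 38 mm above the seat; wire 8 mm. The tip is nearly upright, so an eye lowered over it from above, spanner level and pointing along the stand's x, threads onto the hook
- nut_0: Loose steel nut in the tote: hexagon 18 mm across flats and 12 mm high with a round collar on top, 17 mm high in all, 20 g. Origin: centre of its underside. Slides easily on the tote's floor and walls (friction about 0.15): it starts to slide at about 10 degrees of tilt
- nut_1: Loose steel nut in the tote: hexagon 18 mm across flats and 12 mm high with a round collar on top, 17 mm high in all, 20 g. Origin: centre of its underside. Slides easily on the tote's floor and walls (friction about 0.15): it starts to slide at about 10 degrees of tilt
- nut_2: Loose steel nut in the tote: hexagon 18 mm across flats and 12 mm high with a round collar on top, 17 mm high in all, 20 g. Origin: centre of its underside. Slides easily on the tote's floor and walls (friction about 0.15): it starts to slide at about 10 degrees of tilt
- nut_3: Loose steel nut in the tote: hexagon 18 mm across flats and 12 mm high with a round collar on top, 17 mm high in all, 20 g. Origin: centre of its underside. Slides easily on the tote's floor and walls (friction about 0.15): it starts to slide at about 10 degrees of tilt
- vial_tray: Bystander, loose: blue sample-vial rack full of capped vials, 54x150x35 mm. Origin: centre of its underside
- filter_box: Bystander, loose: flat white card box, 48x80x30 mm. Origin: centre of its underside
- jar: Bystander, loose: small round white jar with a red lid, 44 mm across, 42 mm tall. Origin: centre of its underside
- tape: Bystander, loose: roll of yellow tape lying flat, 67 mm across, 19 mm tall. Origin: centre of its underside
- marker: Bystander, loose: felt marker lying down, 13x128x14 mm. Origin: centre of its underside

How it is judged:
On the way, in this order (a step that is already met when the one before it is completed fails the run):
1. the spanner hangs by its eye on the hook, let go (x of spanner_eye in the frame of hook_stand between -0.03 and 0.06 m and y of spanner_eye in the frame of hook_stand between -0.02 and 0.02 m and z of spanner_eye in the frame of hook_stand between 0.185 and 0.225 m and contact force between spanner and the fingers below 0.1 N), for 0.3 s.
2. the tote is held up off the bench by the gripper (height (world z) of tote_corner above 0.03 m and contact force between tote and the fingers above 1 N), for 0.2 s.
At the end, for the whole second after the job is handed in: Finishes holding the tote in the fingers, cut corner over 30 mm above the bench, touching nothing else, tilted 20 to 57 degrees, still; each nut's origin within 55 mm of the cut corner; spanner hanging free of the fingers, eye round the hook wire, shaft within 20 degrees of vertical (all of step 1 and all of step 2 and angle between spanner's own x axis and vertical below 0.35 rad and angle between tote's own z axis and vertical between 0.35 and 1 rad and linear speed of tote below 0.03 m/s and angular speed of tote below 0.2 rad/s and contact force between tote and hook_stand below 0.2 N and contact force between tote and vial_tray below 0.2 N and contact force between tote and filter_box below 0.2 N and contact force between tote and jar below 0.2 N and contact force between tote and tape below 0.2 N and contact force between tote and marker below 0.2 N and distance between each of nut_0, nut_1, nut_2, nut_3 and tote_corner below 0.055 m and linear speed of each of nut_0, nut_1, nut_2, nut_3 below 0.04 m/s); the arm keeps its last pose, push and grip.
It fails at once if the vial tray is moved more than 30 mm (distance of vial_tray from where it was at the start of the episode above 0.03 m).
It fails at once if the filter box is moved more than 30 mm (distance of filter_box from where it was at the start of the episode above 0.03 m).
It fails at once if the jar is moved more than 30 mm (distance of jar from where it was at the start of the episode above 0.03 m).
It fails at once if the tape is moved more than 30 mm (distance of tape from where it was at the start of the episode above 0.03 m).
It fails at once if the marker is moved more than 30 mm (distance of marker from where it was at the start of the episode above 0.03 m).
It also fails if it takes over 59 s, if anything falls off the work surface, if the arm or the gripper's body presses on something with over 40 N, if the wrist force passes 120 N, or if a joint passes its speed limit or range.

## Robot

A 6-joint arm with a two-finger parallel gripper is mounted at the origin on a cart in front of the work surface, level with it; the furniture and walls round the work are solid. World frame = base frame: x ahead of the robot, y to its left, z up, the work surface at z = 0. Lengths are in m, angles in rad, forces in N, time in s.
With the tool pointing down it reaches from about 0.35 to 0.975 m from the base axis. Payload 4.9 kg.
Tool frame: the origin (TCP) lies midway between the tips of the shut fingers; the grasp point (between the pads) lies ctrl.grip_point_offset behind it (ctrl.grip_point_offset is the distance from the TCP to the grasp point, in m); x points along the fingers, y is the direction in which the jaws open and shut, and the axes are right-handed (so a half turn about x gives the same grasp; the last joint's range is limited). The gripper opens to 85 mm and grips with 20 to 120 N. Pads are 22 mm wide; open, the fingers measure 114 mm over their backs; the gripper's body (76 mm by 85 mm) begins 54 mm behind the grasp point. The pads swing forward as they close: fully open they stand 13 mm farther back than shut.
Start: joints at [1.021, 0.053, 1.613, -0, 1.476, -0.119], TCP at [0.261, 0.568, 0.231] pointing down, gripper open.
Joint ranges: [-3.01, 3.01], [-1.01, 2.22], [0.06, 2.58], [-1.02, 4.17], [0.09, 2.62], [-3.14, 3.14]. Speed limits (rad/s): [2.57, 2.57, 3.14, 3.14, 3.14, 3.14].

## Interface

Orientations are given as a rotation vector (axis times angle).
In Python, from station import ctrl gives the robot as it stands. The module is installed in compiled form; this text tells all that it offers.
- The arm moves only by the tool drive_tool, never from a script. Its argument "commands" is text: rows parted by semicolons, each of 5 numbers parted by spaces: the closure, from -1 (fully open) to 1 (shut), so that 0 is half open, then the shift along the tool's x, y, z in units of 40 mm (1.0 is 40 mm), then the turn about the tool's x in units of 5 degrees (1.0 is 5 degrees). A call has 1 to 8 rows; each row is the pose to reach, as a shift and turn from the pose commanded when the call began, along the tool's axes at that moment; what a row does not reach only later rows make up. A row lasts 1/12 s, in which the tool goes at most 41.7 mm and 7.16 degrees, less where a joint would pass 70% of its speed; a pose out of reach is approached as far as the arm can. A call with a gripper value outside its range is refused whole. The fingers move at their own pace and stop on an object; "newtons" is the grip in N (left out, the last holds). Time passes only in rows, so rows that repeat a pose let the fingers close. It gives the time, the measured TCP pose, the force and the opening at its end, in the units of the state.
- ctrl.get_obs(): the state, without advancing time (a new reading comes with each control period).
- ctrl.get_image(name): name is "side" or "top"; returns (picture, depth): 480x640x3 uint8, blue, green, red; 480x640 float32, m along the optical axis (not along the pixel's ray), 0 where there is no reading.
- ctrl.camera_info(name): a dict with "K" (3x3 intrinsics, pixels), "T" (4x4, takes a point from camera to world coordinates). Camera axes: x right, y down, z forward; pixel columns grow to the right and rows downward; lengths in m; the calibration is good to about 2 mm. A picture is of the moment at which its call begins. camera_info takes no time and is no camera call.
- ctrl.finish_job(): hands the job in, once; it reports no verdict.
The state is a dict: "t": time; "q": joint angles; "dq": joint speeds; "effort": joint torques, N m; "tool_pos": TCP position; "tool_rot": TCP orientation; "contact_force": force on the tool from outside, world axes, zero at the start; "wrist_torque": the same for the moment, N m; "opening": finger opening in m.
Only numpy, scipy, OpenCV 4.12 (cv2) and the standard library are available. Lean on these libraries where they do the work, as an engineer would, in place of code of your own. Each camera call takes 0.05 s, during which the arm holds its last target.

## Working session

There is one attempt and no reset: what is moved stays moved. The work goes in short steps, Python scripts to look and compute and a tool call to move; the robot and the scene stay as the last step left them, time stands still between calls to the robot, and variables do not carry over. Pictures are saved under pics/ and viewed, and the job is handed in when it is done.

Besides the shell and the picture viewer there is one more tool, called after "Request:" by a JSON object that holds its "method" and its "body", one argument or row to a line. drive_tool: Moves the arm, as the interface text tells. Its arguments: {"type":"object","properties":{"commands":{"type":"string"},"newtons":{"type":"number"}},"required":["commands"]}

```bash
mkdir -p pics
cat > h.py <<'E'
import numpy as np, cv2
from station import ctrl
from scipy.spatial.transform import Rotation as R
def snap(n,tag):
    im,d=ctrl.get_image(n); cv2.imwrite(f'pics/{tag}_{n}.png',im); np.save(f'pics/{tag}_{n}.npy',d); return im,d
def pts(n,d):
    c=ctrl.camera_info(n);K=np.array(c['K']);T=np.array(c['T'])
    v,u=np.mgrid[:480,:640]
    P=np.stack([(u-K[0,2])/K[0,0]*d,(v-K[1,2])/K[1,1]*d,d],-1)
    return P@T[:3,:3].T+T[:3,3]
def proj(n,p):
    c=ctrl.camera_info(n);K=np.array(c['K']);T=np.linalg.inv(np.array(c['T']))
    q=K@(T[:3,:3]@np.array(p)+T[:3,3]);return q[:2]/q[2]
def st():
    o=ctrl.get_obs(); print({k:np.round(v,4).tolist() for k,v in o.items() if k in('t','q','tool_pos','contact_force','opening')}); print(np.round(R.from_rotvec(o['tool_rot']).as_matrix(),3)); return o
E
python3 - <<'E'
from h import *
st();print(ctrl.grip_point_offset)
for n in('top','side'):
    c=ctrl.camera_info(n);print(n,np.round(c['K'],1).tolist(),np.round(c['T'],3).tolist()); snap(n,'a')
E
```

```text
{'t': 0.0, 'q': [1.021, 0.0534, 1.6143, -0.0, 1.476, -0.119], 'tool_pos': [0.2607, 0.5674, 0.2301], 'contact_force': [-0.2139, -0.8877, 0.0763], 'opening': 0.085}
[[-0.001  0.418  0.909]
 [-0.002  0.909 -0.418]
 [-1.    -0.002 -0.   ]]
0.0187
top [[437.8, 0.0, 317.5], [0.0, 437.8, 237.9], [0.0, 0.0, 1.0]] [[-0.023, -0.997, 0.077, 0.439], [-1.0, 0.023, -0.001, -0.005], [-0.001, -0.077, -0.997, 1.098], [0.0, 0.0, 0.0, 1.0]]
side [[483.2, 0.0, 311.2], [0.0, 483.2, 248.5], [0.0, 0.0, 1.0]] [[-0.999, 0.036, -0.041, 0.541], [0.055, 0.634, -0.771, 0.761], [-0.001, -0.772, -0.635, 0.808], [0.0, 0.0, 0.0, 1.0]]
```

View pics/a_top.png

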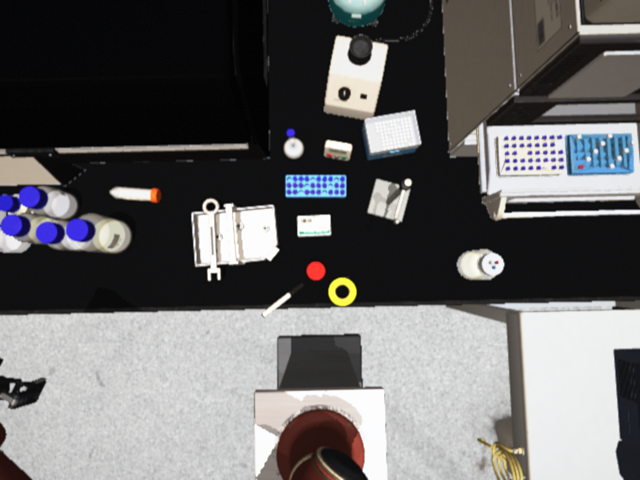

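View pics/a_side.png

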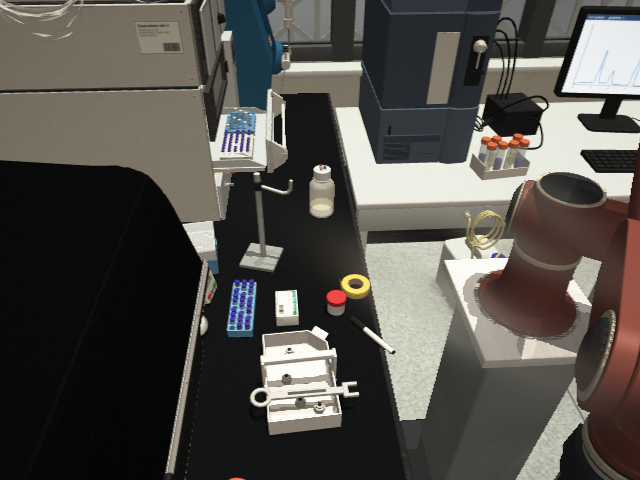

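The top view shows the tote at about (235,235), with the spanner's eye at (210,205) and its jaw at (214,272). The cut corner is at (272,255) and the hook stand at (390,195). Next I'll measure these.

Run:
```python
from h import *
im=cv2.imread('pics/a_top.png');s=cv2.imread('pics/a_side.png')
a=cv2.resize(im[170:320,170:430],None,fx=3,fy=3,interpolation=cv2.INTER_CUBIC);cv2.imwrite('pics/z1.png',a)
b=cv2.resize(s[310:440,230:420],None,fx=4,fy=4,interpolation=cv2.INTER_CUBIC);cv2.imwrite('pics/z2.png',b)
b=cv2.resize(s[150:290,200:360],None,fx=4,fy=4,interpolation=cv2.INTER_CUBIC);cv2.imwrite('pics/z3.png',b)
d=np.load('pics/a_top.npy');P=pts('top',d)
np.set_printoptions(suppress=True,precision=3)
for uv in [(210,205),(213,240),(214,265),(229,212),(231,235),(234,258),(406,184),(390,200),(316,271),(342,282)]:
    print(uv,P[uv[1],uv[0]])
```

```text
(210, 205) [ 0.613  0.264 -0.   ]
(213, 240) [0.521 0.246 0.047]
(214, 265) [0.461 0.243 0.049]
(229, 212) [0.581 0.198 0.092]
(231, 235) [0.528 0.194 0.089]
(234, 258) [0.475 0.187 0.092]
(406, 184) [ 0.605 -0.18   0.255]
(390, 200) [ 0.605 -0.18   0.065]
(316, 271) [ 0.441 -0.     0.044]
(342, 282) [ 0.412 -0.063  0.016]
```

View pics/z1.png

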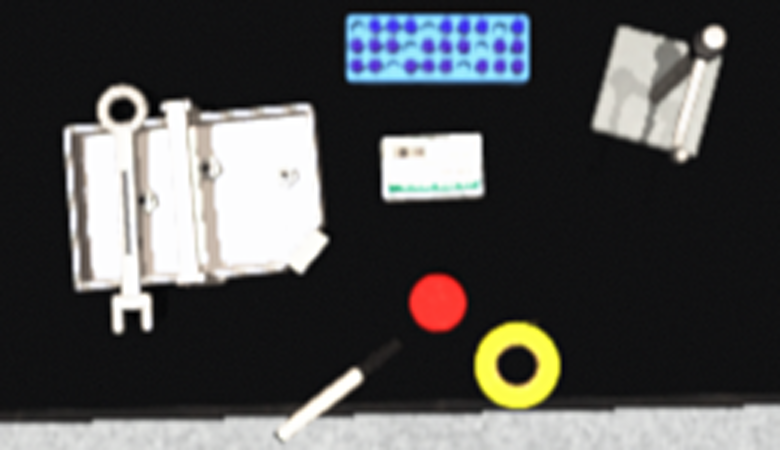

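View pics/z2.png

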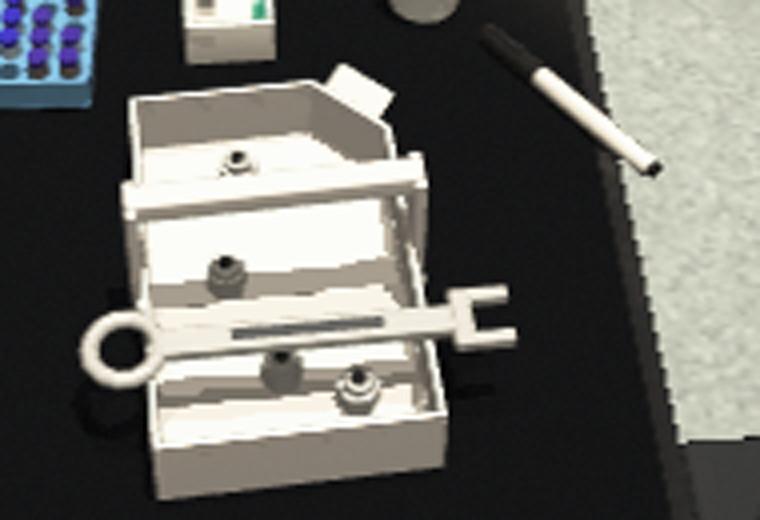

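View pics/z3.png

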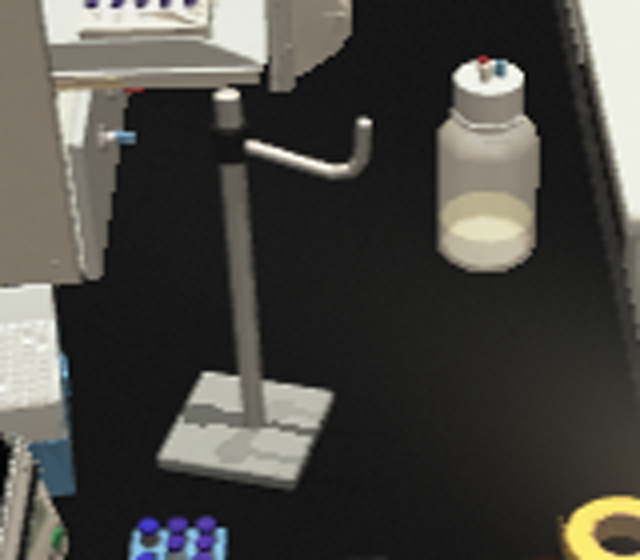

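```bash
cat >> h.py <<'E'
def ray(n,uv):
    c=ctrl.camera_info(n);K=np.array(c['K']);T=np.array(c['T'])
    return T[:3,3],T[:3,:3]@np.array([(uv[0]-K[0,2])/K[0,0],(uv[1]-K[1,2])/K[1,1],1.])
def onz(n,uv,z):
    o,d=ray(n,uv);return o+d*(z-o[2])/d[2]
def tri(uvt,uvs):
    A=[];b=[]
    for n,uv in(('top',uvt),('side',uvs)):
        o,d=ray(n,uv);d=d/np.linalg.norm(d);M=np.eye(3)-np.outer(d,d);A.append(M);b.append(M@o)
    A=np.vstack(A);b=np.hstack(b);x=np.linalg.lstsq(A,b,rcond=None)[0];return x,np.linalg.norm(A@x-b)
np.set_printoptions(suppress=True,precision=4)
E
python3 - <<'E'
from h import *
T=lambda x,y:((x+.5)/3+169.5,(y+.5)/3+169.5)
S=lambda x,y,ox,oy:((x+.5)/4+ox-.5,(y+.5)/4+oy-.5)
print('tip',tri(T(681,155),S(363,122,200,150)), onz('top',T(681,155),.248))
print('rod',tri(T(713,38),S(227,95,200,150)), onz('top',T(713,38),.243))
print('eye',tri(T(122,107),S(121,349,230,310)), onz('top',T(122,107),.05),onz('side',S(121,349,230,310),.05))
print('jaw', onz('top',T(132,330),.05),onz('side',S(512,315,230,310),.05))
d=np.load('pics/a_top.npy');P=pts('top',d)
m=(P[...,2]>.07)&(P[...,2]<.11)&(P[...,1]>.1)&(P[...,1]<.3)
Q=P[m];print('bar',len(Q),cv2.minAreaRect(Q[:,:2].astype(np.float32)*1000),np.median(Q[:,2]))
m=(P[...,2]>.03)&(P[...,2]<.07)&(P[...,1]>.215)&(P[...,1]<.3)&(P[...,0]>.4)&(P[...,0]<.62)
print('z spanner',np.median(P[m][:,2]))
m=(P[...,2]>.1)&(P[...,2]<.27)&(P[...,0]>.45)&(P[...,1]<-.1)&(P[...,1]>-.3)&(P[...,0]<.7)
print(P[m][::4])
# image: shaft row scan
im=cv2.imread('pics/a_top.png').astype(int)
for r in range(222,266,5): print(r,im[r,200:228].mean(-1).astype(int))
# tote corners on rim z=.042 
for n,c in dict(pp=(67,128),pm=(311,105),mp=(78,288)).items(): print(n,onz('top',T(*c),.042))
E
```

```text
tip (array([ 0.535 , -0.1611,  0.2468]), np.float64(0.0024343476326461337)) [ 0.5332 -0.1607  0.248 ]
rod (array([ 0.6104, -0.1836,  0.2531]), np.float64(0.002230222510937659)) [ 0.6108 -0.1856  0.243 ]
eye (array([0.6058, 0.2521, 0.0466]), np.float64(0.000926254809145264)) [0.6046 0.2513 0.05  ] [0.6062 0.2542 0.05  ]
jaw [0.4257 0.2442 0.05  ] [0.4283 0.2463 0.05  ]
bar 1019 ((791.193115234375, 186.00466918945312), (181.14166259765625, 639.907958984375), 74.95568084716797) 0.08950678248954658
z spanner 0.04876922287245311
[[ 0.6198 -0.1793  0.2329]
 [ 0.6147 -0.1824  0.2562]
 [ 0.6183 -0.1798  0.2301]
 [ 0.6133 -0.1829  0.2537]
 [ 0.6164 -0.1757  0.2302]
 [ 0.6119 -0.1794  0.2512]
 [ 0.611  -0.1865  0.2547]
 [ 0.6136 -0.1749  0.2337]
 [ 0.6096 -0.179   0.2526]
 [ 0.6096 -0.1871  0.2516]
 [ 0.6116 -0.1749  0.2337]
 [ 0.6075 -0.1788  0.2533]
 [ 0.6071 -0.1864  0.2543]
 [ 0.6091 -0.1743  0.2359]
 [ 0.6061 -0.1793  0.2505]
 [ 0.6054 -0.1866  0.2529]
 [ 0.6077 -0.1769  0.2328]
 [ 0.6046 -0.1818  0.2477]
 [ 0.6073 -0.1929  0.2326]
 [ 0.6049 -0.176   0.2368]
 [ 0.6036 -0.1828  0.2426]
 [ 
[... 2039 characters left out ...]
27 193 246 254 253 253 253]
242 [255 254 253 253 253 253 253 253 252 246 248 185 154 233 252 178 123 144
 173 179 221 254 254 253 253 253 253 252]
247 [254 254 253 253 253 253 253 253 252 248 249 205 151 214 252 193 128 144
 177 185 223 254 254 253 253 253 253 253]
252 [217 255 254 253 253 253 253 253 253 252 247 222 153 193 253 224 117 124
 176 185 220 253 254 253 253 253 253 253]
257 [201 255 254 253 253 253 253 253 253 253 249 251 252 254 255 248 163 131
 160 181 193 234 254 254 253 253 253 253]
262 [128 198 242 245 245 245 245 246 247 243 232 250 252 253 254 254 186 168
 195 221 232 243 245 244 241 239 226 218]
pp [0.5898 0.2979 0.042 ]
pm [0.6039 0.0999 0.042 ]
mp [0.4601 0.2892 0.042 ]
```

Run:
```python
from h import *
T=lambda x,y:((x+.5)/3+169.5,(y+.5)/3+169.5)
a=onz('top',T(124.5,172),.05);b=onz('top',T(128.5,254),.05);d=a-b
print('slot',a,b,np.degrees(np.arctan2(d[1],d[0])))
# bar mask
dd=np.load('pics/a_top.npy');P=pts('top',dd)
m=(P[...,2]>.078)&(P[...,2]<.105)&(P[...,1]>.13)&(P[...,1]<.24)&(P[...,0]>.4)&(P[...,0]<.65)
Q=P[m];r=cv2.minAreaRect(Q[:,:2].astype(np.float32)*1000);print('bar',len(Q),r,np.median(Q[:,2]),Q.mean(0))
l=cv2.fitLine(Q[:,:2].astype(np.float32),cv2.DIST_HUBER,0,.01,.01).ravel();print(l,np.degrees(np.arctan2(l[1],l[0])))
for n,c in dict(jawL=(117,331),jawR=(147,329),barlo=(189,281),barhi=(176,103)).items(): print(n,onz('top',T(*c),.05 if n[0]=='j' else .09))
```

```text
slot [0.552  0.2495 0.05  ] [0.4861 0.2467 0.05  ] 2.5058279093565003
bar 419 ((532.9649658203125, 195.651123046875), (139.9134521484375, 22.106555938720703), 4.073915958404541) 0.0893965610670382 [0.5323 0.1947 0.089 ]
[0.9973 0.0734 0.5323 0.1947] 4.2080436
jawL [0.4251 0.2561 0.05  ]
jawR [0.4262 0.2323 0.05  ]
barlo [0.4625 0.1908 0.09  ]
barhi [0.6004 0.1997 0.09  ]
```

Run:
```python
from h import *
dd=np.load('pics/a_top.npy');P=pts('top',dd)
for uv in [(80,230),(110,235),(48,232),(20,225),(40,195),(130,195),(230,100),(120,300)]: print(uv,P[uv[1],uv[0]])
def shift(o,p):
    Rm=R.from_rotvec(o['tool_rot']).as_matrix(); return Rm.T@(np.array(p)-o['tool_pos'])/.04
o=ctrl.get_obs(); print(shift(o,[.525,.2485,.30]),shift(o,[.525,.2485,.12]))
```

```text
(80, 230) [0.5381 0.4947 0.1794]
(110, 235) [0.5315 0.4584 0.1223]
(48, 232) [0.5392 0.584  0.1439]
(20, 225) [0.5566 0.6484 0.14  ]
(40, 195) [0.6218 0.6044 0.1427]
(130, 195) [0.6379 0.4535 0.0316]
(230, 100) [0.7241 0.1335 0.3964]
(120, 300) [0.3802 0.4889 0.0011]
[-1.7399 -4.4883  9.333 ] [ 2.7601 -4.48    9.3341]
```

Request:
{"method": "drive_tool", "body": {
  "commands": "0.3 -1.7 -3.6 7.5 -4.4; 0.3 -1.7 -3.6 7.5 -4.4; 0.3 -1.7 -3.6 7.5 -4.4; 0.3 -1.7 -3.6 7.5 -4.4; 0.3 -1.7 -3.6 7.5 -4.4; 0.3 -1.7 -3.6 7.5 -4.4; 0.3 -1.7 -3.6 7.5 -4.4; 0.3 -1.7 -3.6 7.5 -4.4",
  "newtons": 60
}}

```text
t: 0.77
tool_pos: [0.4669, 0.3187, 0.2969]
tool_rot: [0.037, 1.571, -0.037]
contact_force: [0.1, 0.9, -0.1]
opening: 0.0304
```

```bash
cat >> h.py <<'E'
def shift(o,p,yaw=None):
    Rm=R.from_rotvec(o['tool_rot']).as_matrix(); print('shift',Rm.T@(np.array(p)-o['tool_pos'])/.04)
    y=np.degrees(np.arctan2(Rm[1,1],Rm[0,1])); print('yaw of y',y,'turn',None if yaw is None else -(yaw-y)/5)
E
python3 - <<'E'
from h import *
o=st();shift(o,[.525,.2485,.14],92.7)
E
```

```text
{'t': 0.7667, 'q': [0.4672, -0.1199, 1.673, 0.0001, 1.589, -1.0569], 'tool_pos': [0.4669, 0.3187, 0.2969], 'contact_force': [0.1431, 0.9001, -0.0897], 'opening': 0.0304}
[[-0.001  0.047  0.999]
 [-0.     0.999 -0.047]
 [-1.    -0.    -0.001]]
shift [ 3.9226 -1.6832  1.5358]
yaw of y 87.32315234634176 turn -1.075369530731649
```

Request:
{"method": "drive_tool", "body": {
  "commands": "0.3 3.9 -1.7 1.55 -1.1; 0.3 3.9 -1.7 1.55 -1.1; 0.3 3.9 -1.7 1.55 -1.1; 0.3 3.9 -1.7 1.55 -1.1; 0.3 3.9 -1.7 1.55 -1.1; 0.3 3.9 -1.7 1.55 -1.1; 0.3 3.9 -1.7 1.55 -1.1"
}}

```text
t: 1.35
tool_pos: [0.5247, 0.2498, 0.1409]
tool_rot: [-0.038, 1.572, 0.038]
contact_force: [-1.2, 0.0, 0.5]
opening: 0.0303
```

Run:
```python
from h import *
o=st();shift(o,[.525,.2485,.030],92.7)
im,_=snap('side','b')
cv2.imwrite('pics/b2.png',cv2.resize(im[200:480,150:500],None,fx=2,fy=2))
```

```text
{'t': 1.35, 'q': [0.316, 0.0224, 1.7989, 0.0005, 1.3216, -1.3035], 'tool_pos': [0.5247, 0.2498, 0.1409], 'contact_force': [-1.1641, 0.0063, 0.5337], 'opening': 0.0303}
[[-0.001 -0.049  0.999]
 [ 0.     0.999  0.049]
 [-1.     0.    -0.001]]
shift [ 2.7727 -0.0329  0.0092]
yaw of y 92.78400783399228 turn 0.016801566798454813
```

View pics/b2.png

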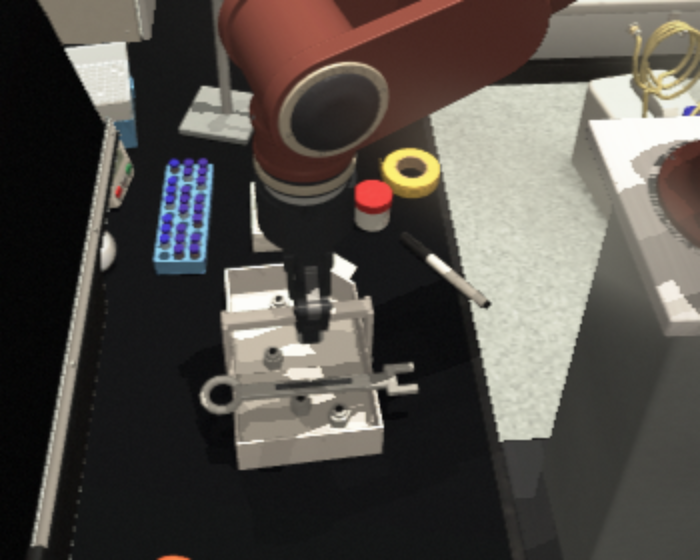

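The gripper is over the spanner shaft and clear of the bar, so I'll go down and grip.

Request:
{"method": "drive_tool", "body": {
  "commands": "0.3 1.0 0 0 0; 0.3 2.0 0 0 0; 0.3 2.75 0 0 0; 0.3 2.75 0 0 0; 0.3 2.75 0 0 0; 1 2.75 0 0 0; 1 2.75 0 0 0; 1 2.75 0 0 0",
  "newtons": 60
}}

```text
t: 2.07
tool_pos: [0.5276, 0.251, 0.035]
tool_rot: [-0.037, 1.564, 0.041]
contact_force: [-0.3, 1.8, 6.5]
opening: 0.0123
```

Request:
{"method": "drive_tool", "body": {
  "commands": "1 0 0 0 0; 1 0 0 0 0; 1 -0.2 0 0 0; 1 -0.6 0 0 0; 1 -1.4 0 0 0; 1 -2.2 0 0 0; 1 -3 0 0 0; 1 -3 0 0 0"
}}

```text
t: 2.73
tool_pos: [0.5295, 0.251, 0.1607]
tool_rot: [-0.035, 1.556, 0.042]
contact_force: [0.9, 0.9, 1.2]
opening: 0.0123
```

Run:
```python
from h import *
o=st()
im,_=snap('side','c')
cv2.imwrite('pics/c2.png',cv2.resize(im[200:480,150:500],None,fx=2,fy=2))
```

```text
{'t': 2.7333, 'q': [0.3158, 0.0045, 1.7823, -0.0002, 1.3399, -1.304], 'tool_pos': [0.5295, 0.251, 0.1607], 'contact_force': [0.8812, 0.8611, 1.2253], 'opening': 0.0123}
[[ 0.014 -0.049  0.999]
 [ 0.004  0.999  0.049]
 [-1.     0.004  0.014]]
```

View pics/c2.png

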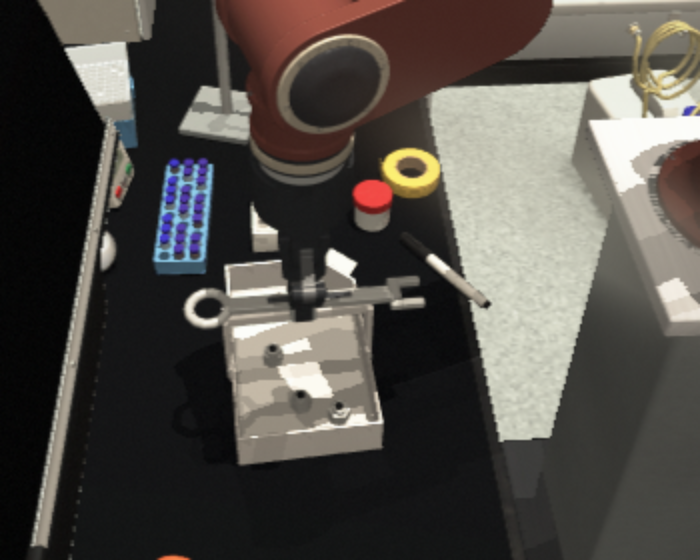

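Run:
```python
from h import *
im,d=snap('top','c')
cv2.imwrite('pics/c3.png',cv2.resize(im[120:320,150:350],None,fx=3,fy=3,interpolation=cv2.INTER_CUBIC))
s=cv2.imread('pics/c_side.png');cv2.imwrite('pics/c4.png',cv2.resize(s[310:390,230:370],None,fx=5,fy=5,interpolation=cv2.INTER_CUBIC))
print(onz('side',(253.8,353.7),.1717))
```

```text
[0.6078 0.2535 0.1717]
```

View pics/c3.png

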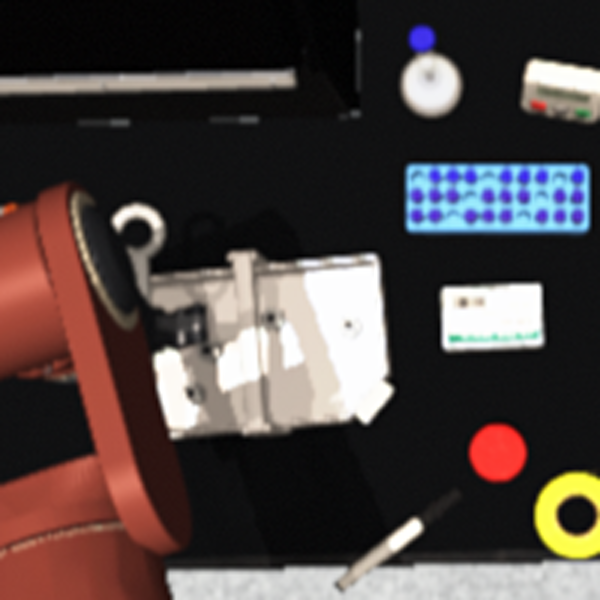

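View pics/c4.png

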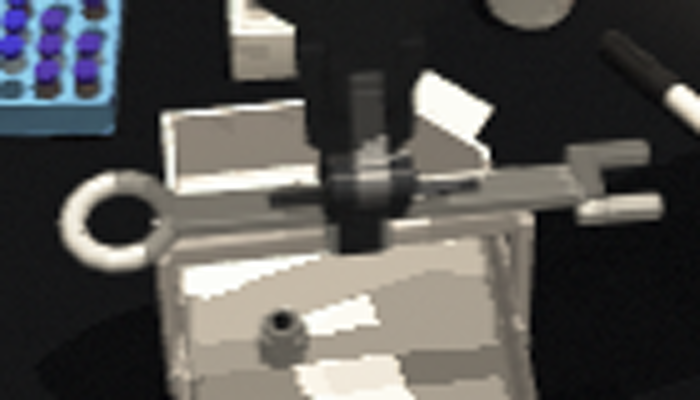

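Run:
```python
from h import *
T=lambda x,y:((x+.5)/3+149.5,(y+.5)/3+119.5)
S=lambda x,y:((x+.5)/5+229.5,(y+.5)/5+309.5)
e,r=tri(T(137,228),S(119,220));print(e,r)
o=ctrl.get_obs()
for z in(.155,.165,.175,.185):
  j=(onz('side',S(648,155),z)+onz('side',S(660,206),z))/2
  print(z,j,np.linalg.norm(j-e))
  en=onz('side',S(119,220),z);print('  eye',en)
```

```text
[0.6077 0.2535 0.1718] 0.001059794159035738
0.155 [0.4281 0.2332 0.155 ] 0.18149635018138507
  eye [0.6102 0.24   0.155 ]
0.165 [0.4299 0.2412 0.165 ] 0.1783985214571435
  eye [0.6092 0.2479 0.165 ]
0.175 [0.4316 0.2493 0.175 ] 0.17620280396565244
  eye [0.6081 0.2559 0.175 ]
0.185 [0.4333 0.2574 0.185 ] 0.17494316828888645
  eye [0.607  0.2639 0.185 ]
```

Run:
```python
from h import *
o=ctrl.get_obs();shift(o,[.4593,-.138,.285],73.9)
```

```text
shift [-3.2924 -9.6017 -2.1342]
yaw of y 92.80984613515272 turn 3.781969227030544
```

Request:
{"method": "drive_tool", "body": {
  "commands": "1 -1.0 0 0 0; 1 -2 -0.3 0 0; 1 -2.8 -1.0 -0.2 0.4; 1 -3.2 -2.0 -0.5 0.8; 1 -3.2 -3.0 -0.7 1.2; 1 -3.2 -4.0 -0.9 1.6; 1 -3.2 -5.0 -1.1 2.0; 1 -3.2 -5.8 -1.3 2.3"
}}

```text
t: 3.5
tool_pos: [0.483, 0.0132, 0.2773]
tool_rot: [0.12, 1.57, -0.121]
contact_force: [0.3, -0.4, -0.5]
opening: 0.0123
```

Run:
```python
from h import *
o=st();shift(o,[.4593,-.138,.285],73.9)
```

```text
{'t': 3.5, 'q': [-0.1265, -0.3176, 1.8729, -0.0007, 1.5888, -1.5435], 'tool_pos': [0.483, 0.0132, 0.2773], 'contact_force': [0.3343, -0.4315, -0.529], 'opening': 0.0123}
[[-0.003  0.153  0.988]
 [-0.     0.988 -0.153]
 [-1.    -0.001 -0.003]]
shift [-0.1895 -3.8253 -0.0061]
yaw of y 81.18862202317712 turn 1.4577244046354223
```

Request:
{"method": "drive_tool", "body": {
  "commands": "1 -0.2 -0.8 0 0.3; 1 -0.2 -1.6 0 0.6; 1 -0.2 -2.4 0 0.9; 1 -0.2 -3.2 0 1.2; 1 -0.2 -3.6 0 1.45; 1 -0.2 -3.8 0 1.45; 1 -0.2 -3.8 0 1.45; 1 -0.2 -3.8 0 1.45"
}}

```text
t: 4.17
tool_pos: [0.4612, -0.1344, 0.2859]
tool_rot: [0.219, 1.562, -0.217]
contact_force: [0.2, 0.4, -1.2]
opening: 0.0124
```

Run:
```python
from h import *
o=st();shift(o,[.4593,-.138,.285],73.9)
im,d=snap('top','d');s,_=snap('side','d')
cv2.imwrite('pics/d3.png',cv2.resize(im[150:270,330:450],None,fx=5,fy=5,interpolation=cv2.INTER_CUBIC))
cv2.imwrite('pics/d4.png',cv2.resize(s[100:240,200:380],None,fx=4,fy=4,interpolation=cv2.INTER_CUBIC))
```

```text
{'t': 4.1667, 'q': [-0.439, -0.3283, 1.8672, 0.0006, 1.6048, -1.7318], 'tool_pos': [0.4612, -0.1344, 0.2859], 'contact_force': [0.1927, 0.3852, -1.2112], 'opening': 0.0124}
[[-0.002  0.274  0.962]
 [ 0.001  0.962 -0.274]
 [-1.     0.001 -0.002]]
shift [ 0.0234 -0.0999 -0.0206]
yaw of y 74.07571163854769 turn 0.0351423277095364
```

View pics/d3.png

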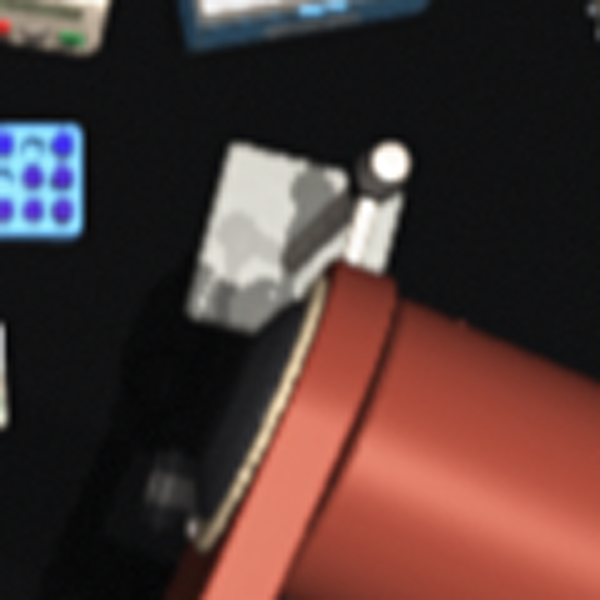

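View pics/d4.png

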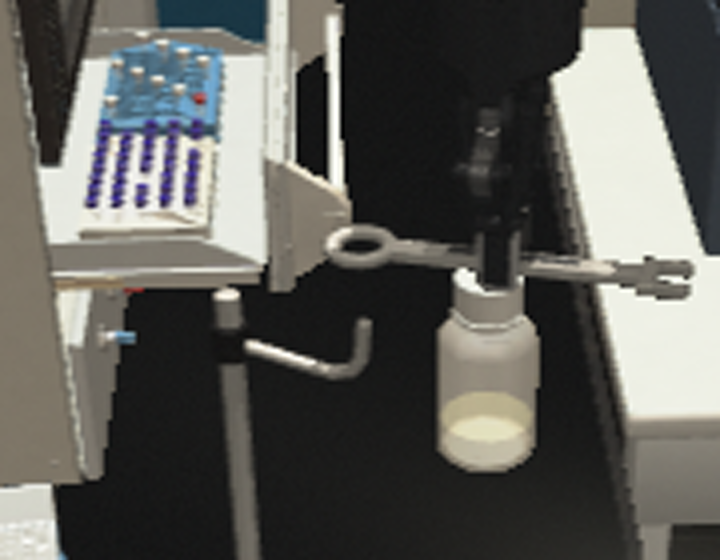

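Run:
```python
from h import *
S=lambda x,y:((x+.5)/4+199.5,(y+.5)/4+99.5)
for z in(.292,.297,.302): print(onz('side',S(363,244),z))
print('tip pix side->z.248',onz('side',S(363,322),.248), 'jaw',onz('side',S(690,279),.297))
P=pts('side',np.load('pics/d_side.npy'))
m=(P[...,2]>.27)&(P[...,2]<.31)&(P[...,1]<-.12)&(P[...,1]>-.22)&(P[...,0]>.5)&(P[...,0]<.58)
print(P[m].mean(0),P[m].min(0),P[m].max(0),m.sum())
```

```text
[ 0.5353 -0.1675  0.292 ]
[ 0.5354 -0.1585  0.297 ]
[ 0.5354 -0.1495  0.302 ]
tip pix side->z.248 [ 0.5367 -0.1596  0.248 ] jaw [ 0.3664 -0.112   0.297 ]
[ 0.529  -0.1493  0.2996] [ 0.5003 -0.1735  0.2933] [ 0.5555 -0.1326  0.3036] 189
```

Request:
{"method": "drive_tool", "body": {
  "commands": "1 0 -0.08 0 0; 1 0.3 -0.08 0 0; 1 0.6 -0.08 0 0; 1 0.85 -0.08 0 0; 1 0.85 -0.08 0 0; 1 0.85 -0.08 0 0"
}}

```text
t: 4.77
tool_pos: [0.4599, -0.1375, 0.2512]
tool_rot: [0.219, 1.563, -0.217]
contact_force: [0.5, 0.0, 0.0]
opening: 0.0123
```

Run:
```python
from h import *
o=st()
s,_=snap('side','e')
cv2.imwrite('pics/e4.png',cv2.resize(s[130:220,240:340],None,fx=6,fy=6,interpolation=cv2.INTER_CUBIC))
```

```text
{'t': 4.7667, 'q': [-0.4457, -0.3144, 1.9133, -0.0, 1.5458, -1.7387], 'tool_pos': [0.4599, -0.1375, 0.2512], 'contact_force': [0.5183, 0.0381, 0.0395], 'opening': 0.0123}
[[-0.003  0.274  0.962]
 [ 0.001  0.962 -0.274]
 [-1.     0.001 -0.003]]
```

View pics/e4.png

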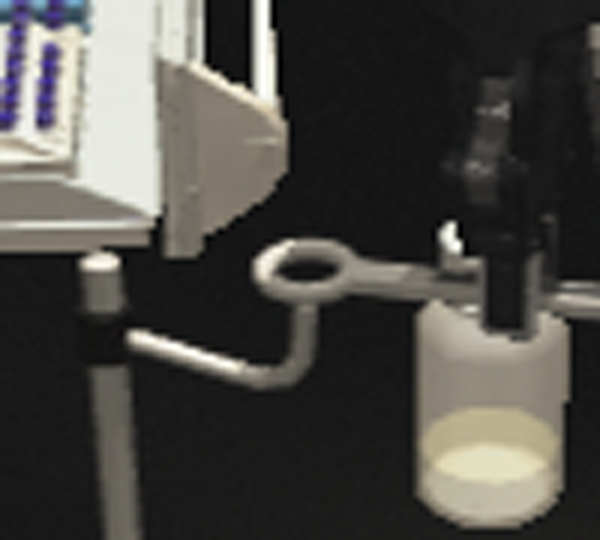

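Request:
{"method": "drive_tool", "body": {
  "commands": "1 0.2 0 0 0; 1 0.4 0 0 0; 1 0.6 0 0 0; 1 0.6 0 0 0; 1 0.6 0 0 0"
}}

```text
t: 5.23
tool_pos: [0.4601, -0.1378, 0.2279]
tool_rot: [0.219, 1.561, -0.218]
contact_force: [0.7, 0.5, -0.5]
opening: 0.0125
```

Run:
```python
from h import *
o=st()
s,_=snap('side','f')
cv2.imwrite('pics/f4.png',cv2.resize(s[130:220,240:340],None,fx=6,fy=6,interpolation=cv2.INTER_CUBIC))
```

```text
{'t': 5.2333, 'q': [-0.4461, -0.3018, 1.9419, -0.0, 1.5033, -1.7387], 'tool_pos': [0.4601, -0.1378, 0.2279], 'contact_force': [0.662, 0.5406, -0.467], 'opening': 0.0125}
[[-0.002  0.275  0.962]
 [ 0.001  0.962 -0.275]
 [-1.     0.    -0.002]]
```

View pics/f4.png

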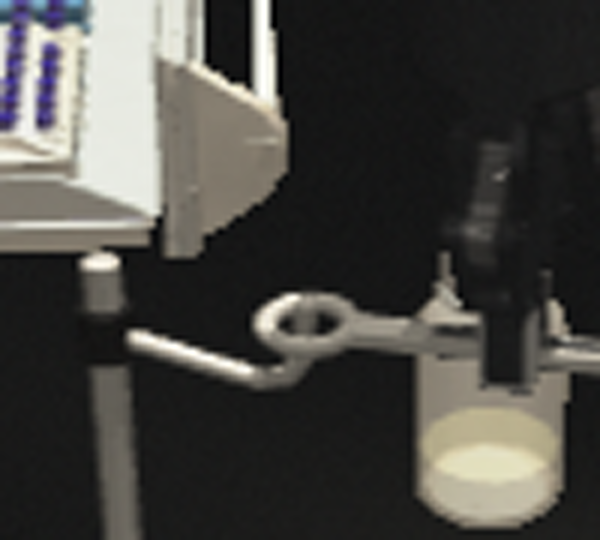

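The wire now shows inside the eye at (305,320). I'll lower a bit more, then let go.

Request:
{"method": "drive_tool", "body": {
  "commands": "1 0.2 0 0 0; 1 0.35 0 0 0; 1 0.35 0 0 0; -0.2 0.35 0 0 0; -0.4 0.35 0 0 0; -0.4 0.35 0 0 0; -0.4 0.35 0 0 0; -0.4 0.35 0 0 0"
}}

```text
t: 5.95
tool_pos: [0.4608, -0.1381, 0.2154]
tool_rot: [0.218, 1.559, -0.218]
contact_force: [-0.1, 0.3, -0.8]
opening: 0.0597
```

Run:
```python
from h import *
o=st()
s,_=snap('side','g')
cv2.imwrite('pics/g4.png',cv2.resize(s[130:310,200:380],None,fx=3,fy=3,interpolation=cv2.INTER_CUBIC))
```

```text
{'t': 5.95, 'q': [-0.4459, -0.2938, 1.9564, -0.0, 1.4782, -1.7387], 'tool_pos': [0.4608, -0.1381, 0.2154], 'contact_force': [-0.129, 0.2685, -0.8124], 'opening': 0.0597}
[[ 0.001  0.274  0.962]
 [-0.     0.962 -0.274]
 [-1.    -0.     0.001]]
```

View pics/g4.png

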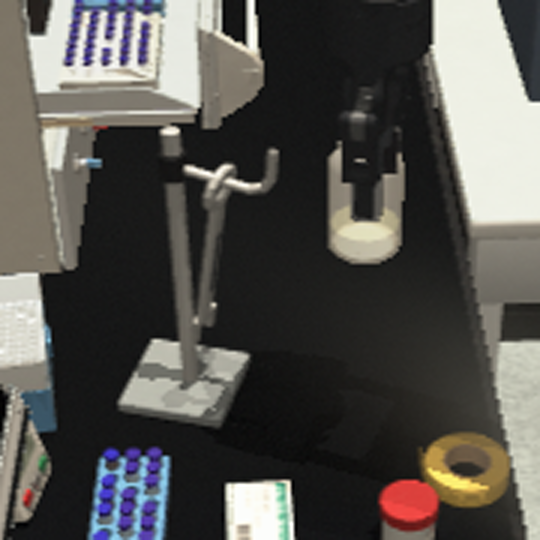

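The spanner hangs on the hook at (215,190) in the crop. Next I'll move away upward. This also tests how the arm behaves at the edge of its reach, because the drive has no direct way to tilt the tool.

Request:
{"method": "drive_tool", "body": {
  "commands": "-0.4 -1 0 0 0; -0.4 -2 0 0 0; -0.4 -3 0 0 0; -0.4 -4 0.5 0 0; -0.4 -5 1 0 0; -0.4 -6 1.5 0 0; -0.4 -7 2 0 0; -0.4 -8 2.5 0 0"
}}

```text
t: 6.67
tool_pos: [0.486, -0.0475, 0.5235]
tool_rot: [0.218, 1.559, -0.218]
contact_force: [0.7, 0.0, 0.9]
opening: 0.0597
```

Request:
{"method": "drive_tool", "body": {
  "commands": "-0.4 -1 1 0 0; -0.4 -2 2 0 0; -0.4 -3 3 0 0; -0.4 -4 4 0 0; -0.4 -5 5 0 0; -0.4 -6 6 0 0; -0.4 -7 6 0 0; -0.4 -8 6 0 0"
}}

```text
t: 7.33
tool_pos: [0.5446, 0.1582, 0.7709]
tool_rot: [0.216, 1.561, -0.217]
contact_force: [0.5, -0.1, 1.8]
opening: 0.0595
```

Run:
```python
from h import *
st()
```

```text
{'t': 7.3333, 'q': [0.1514, 0.2086, 0.5118, 0.0003, 2.4226, -1.1434], 'tool_pos': [0.5446, 0.1582, 0.7709], 'contact_force': [0.5183, -0.0586, 1.802], 'opening': 0.0595}
[[-0.001  0.272  0.962]
 [ 0.     0.962 -0.272]
 [-1.    -0.    -0.001]]
```

Request:
{"method": "drive_tool", "body": {
  "commands": "-0.4 -1 0 0 0; -0.4 -2 0 0 0; -0.4 -3 0 0 0; -0.4 -4 0 0 0; -0.4 -5 0 0 0; -0.4 -6 0 0 0; -0.4 -6 0 0 0; -0.4 -6 0 0 0"
}}

```text
t: 8.0
tool_pos: [0.5288, 0.1514, 0.8523]
tool_rot: [0.23, 1.505, -0.204]
contact_force: [-0.1, 0.0, -0.1]
opening: 0.0598
```

Run:
```python
from h import *
st()
```

```text
{'t': 8.0, 'q': [0.1433, 0.41, 0.055, 0.0011, 2.6193, -1.1485], 'tool_pos': [0.5288, 0.1514, 0.8523], 'contact_force': [-0.0578, 0.0406, -0.0875], 'opening': 0.0598}
[[ 0.057  0.274  0.96 ]
 [ 0.009  0.961 -0.275]
 [-0.998  0.024  0.052]]
```

Request:
{"method": "drive_tool", "body": {
  "commands": "-0.4 1 0 0 0; -0.4 2 0 0 0; -0.4 3 0 0 0; -0.4 3 0 0 0"
}}

```text
t: 8.33
tool_pos: [0.5358, 0.1525, 0.7317]
tool_rot: [0.23, 1.502, -0.203]
contact_force: [1.2, -0.3, 1.0]
opening: 0.0602
```

Run:
```python
from h import *
st()
```

```text
{'t': 8.3333, 'q': [0.1434, 0.0577, 0.7604, 0.0007, 2.2631, -1.1488], 'tool_pos': [0.5358, 0.1525, 0.7317], 'contact_force': [1.1847, -0.3212, 1.0438], 'opening': 0.0602}
[[ 0.06   0.274  0.96 ]
 [ 0.009  0.961 -0.275]
 [-0.998  0.025  0.055]]
```

Pushing past the reach limit tilted the tool 3.4°, and it keeps that tilt afterwards. So I can tilt the tote by ratcheting against the limit. The next step is to grip the handle.

Run:
```python
from h import *
o=st()
x=R.from_rotvec(o['tool_rot']).as_matrix()[:,0]
shift(o,np.array([.5325,.195,.25])+.0187*x,94.1)
im,d=snap('top','h')
P=pts('top',d)
m=(P[...,2]>.078)&(P[...,2]<.105)&(P[...,1]>.13)&(P[...,1]<.24)&(P[...,0]>.4)&(P[...,0]<.65)
print(m.sum(),P[m].mean(0) if m.any() else '')
```

```text
{'t': 8.3333, 'q': [0.1434, 0.0577, 0.7604, 0.0007, 2.2631, -1.1488], 'tool_pos': [0.5358, 0.1525, 0.7317], 'contact_force': [1.1847, -0.3212, 1.0438], 'opening': 0.0602}
[[ 0.06   0.274  0.96 ]
 [ 0.009  0.961 -0.275]
 [-0.998  0.025  0.055]]
shift [12.4939  0.6972 -1.0299]
yaw of y 74.10189288246261 turn -3.9996214235074774
412 [0.532  0.19   0.0891]
```

View pics/h_top.png

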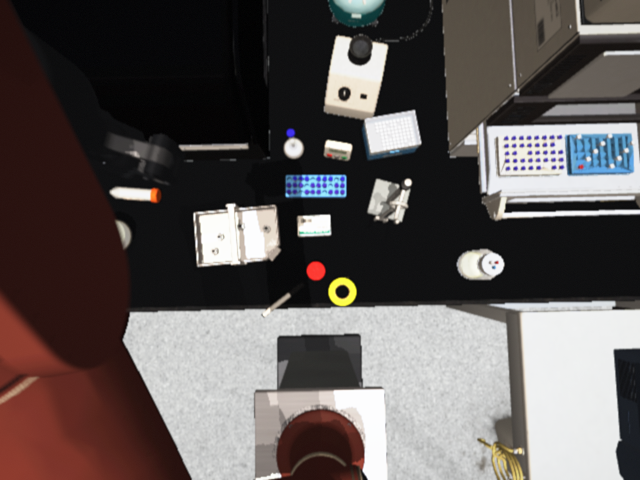

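Run:
```python
from h import *
P=pts('top',np.load('pics/h_top.npy'))
im=cv2.imread('pics/h_top.png');cv2.imwrite('pics/h3.png',cv2.resize(im[190:280,180:290],None,fx=6,fy=6,interpolation=cv2.INTER_CUBIC))
m=(P[...,2]>.084)&(P[...,2]<.105)&(P[...,1]>.13)&(P[...,1]<.24)&(P[...,0]>.4)&(P[...,0]<.65)
Q=P[m];print(cv2.minAreaRect(Q[:,:2].astype(np.float32)*1000))
l=cv2.fitLine(Q[:,:2].astype(np.float32),cv2.DIST_HUBER,0,.01,.01).ravel();print(l,np.degrees(np.arctan2(l[1],l[0])))
```

```text
((532.8551025390625, 190.30409240722656), (140.03211975097656, 20.771934509277344), 4.423403739929199)
[0.9976 0.0692 0.5327 0.1904] 3.9669583
```

View pics/h3.png

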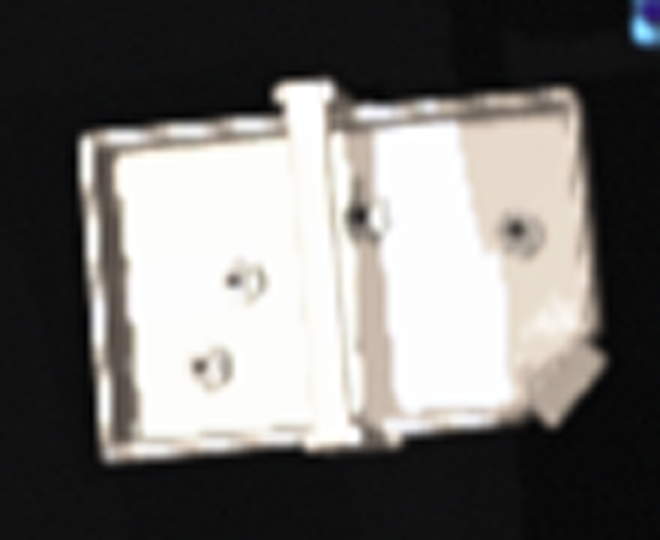

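Request:
{"method": "drive_tool", "body": {
  "commands": "0 1 0.1 -0.1 -0.6; 0 2 0.2 -0.2 -1.2; 0 3 0.3 -0.3 -1.8; 0 4 0.4 -0.4 -2.4; 0 5 0.5 -0.6 -3; 0 6 0.5 -0.7 -3.5; 0 7 0.55 -0.9 -4; 0 8 0.6 -1.0 -4"
}}

```text
t: 9.05
tool_pos: [0.5231, 0.1899, 0.4121]
tool_rot: [-0.051, 1.511, 0.062]
contact_force: [-0.2, -0.2, -0.1]
opening: 0.043
```

Run:
```python
from h import *
o=st()
x=R.from_rotvec(o['tool_rot']).as_matrix()[:,0]
shift(o,np.array([.5327,.19,.15])+.0187*x,94.1)
```

```text
{'t': 9.05, 'q': [0.2161, -0.1917, 1.551, -0.0032, 1.7232, -1.4279], 'tool_pos': [0.5231, 0.1899, 0.4121], 'contact_force': [-0.1698, -0.1654, -0.0697], 'opening': 0.043}
[[ 0.058 -0.073  0.996]
 [ 0.01   0.997  0.072]
 [-0.998  0.005  0.059]]
shift [ 7.0216 -0.0498 -0.1478]
yaw of y 94.16735773584472 turn 0.013471547168944654
```

Request:
{"method": "drive_tool", "body": {
  "commands": "0 1 0 -0.1 0; 0 2 0 -0.15 0; 0 3 -0.05 -0.15 0; 0 4 -0.05 -0.15 0; 0 5 -0.05 -0.15 0; 0 6 -0.05 -0.15 0; 0 7 -0.05 -0.15 0; 0 7 -0.05 -0.15 0"
}}

```text
t: 9.72
tool_pos: [0.5285, 0.1885, 0.1232]
tool_rot: [-0.052, 1.529, 0.058]
contact_force: [-2.0, 0.1, -2.0]
opening: 0.0427
```

Run:
```python
from h import *
o=st()
x=R.from_rotvec(o['tool_rot']).as_matrix()[:,0]
shift(o,np.array([.5327,.19,.083])+.0187*x,94.1)
s,_=snap('side','i')
cv2.imwrite('pics/i4.png',cv2.resize(s[280:460,220:400],None,fx=4,fy=4,interpolation=cv2.INTER_CUBIC)[:600])
```

```text
{'t': 9.7167, 'q': [0.2115, -0.0338, 1.8867, -0.0033, 1.2472, -1.429], 'tool_pos': [0.5285, 0.1885, 0.1232], 'contact_force': [-1.9518, 0.1383, -2.0499], 'opening': 0.0427}
[[ 0.041 -0.071  0.997]
 [ 0.006  0.997  0.071]
 [-0.999  0.003  0.042]]
shift [1.4764 0.0275 0.0645]
yaw of y 94.05552510347084 turn -0.008894979305830475
```

View pics/i4.png

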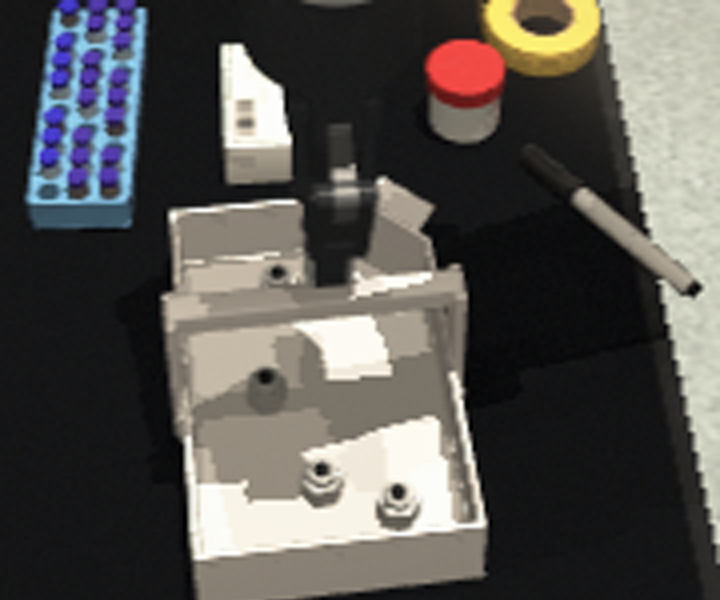

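Request:
{"method": "drive_tool", "body": {
  "commands": "0 0.7 0 0.05 0; 0 1.45 0.03 0.06 0; 0 1.45 0.03 0.06 0; 0 1.45 0.03 0.06 0; 1 1.45 0.03 0.06 0; 1 1.45 0.03 0.06 0; 1 1.45 0.03 0.06 0; 1 1.45 0.03 0.06 0",
  "newtons": 110
}}

```text
t: 10.43
tool_pos: [0.5392, 0.1918, 0.076]
tool_rot: [-0.049, 1.511, 0.061]
contact_force: [-1.1, -0.1, 6.1]
opening: 0.011
```

Request:
{"method": "drive_tool", "body": {
  "commands": "1 0 0 0 0; 1 0 0 0 0; 1 -0.3 0 0 0; 1 -0.8 0 0 0; 1 -1.4 0 0 0; 1 -2 0 0 0; 1 -2.6 0 0 0; 1 -3 0 0 0"
}}

```text
t: 11.1
tool_pos: [0.5308, 0.1903, 0.1954]
tool_rot: [-0.05, 1.514, 0.061]
contact_force: [0.6, -0.1, -3.3]
opening: 0.0109
```

Run:
```python
from h import *
o=st()
s,_=snap('side','j')
cv2.imwrite('pics/j4.png',cv2.resize(s[220:460,180:420],None,fx=2.5,fy=2.5,interpolation=cv2.INTER_CUBIC))
```

```text
{'t': 11.1, 'q': [0.2139, -0.1057, 1.8295, -0.0034, 1.3609, -1.4274], 'tool_pos': [0.5308, 0.1903, 0.1954], 'contact_force': [0.5819, -0.117, -3.3425], 'opening': 0.0109}
[[ 0.056 -0.071  0.996]
 [ 0.009  0.997  0.071]
 [-0.998  0.005  0.057]]
```

View pics/j4.png

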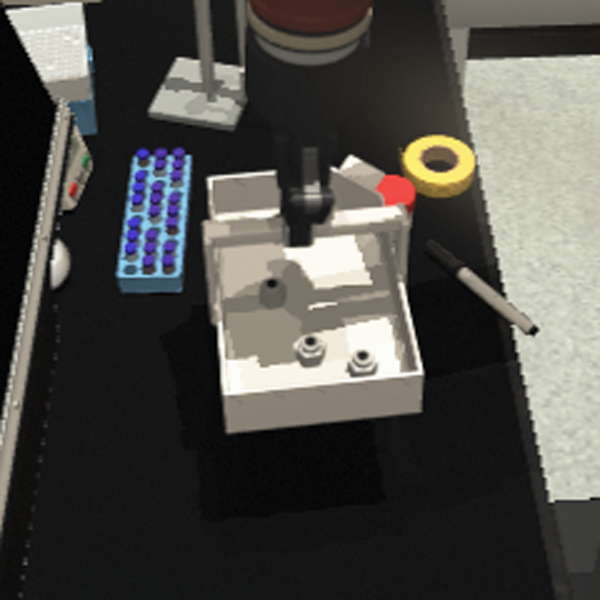

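Run:
```python
from h import *
D=[([1.021,.0534,1.6143,1.476],[.2607,.5674,.2301]),([.4672,-.1199,1.673,1.589],[.4669,.3187,.2969]),([.316,.0224,1.7989,1.3216],[.5247,.2498,.1409]),([-.1265,-.3176,1.8729,1.5888],[.483,.0132,.2773]),([-.4457,-.3144,1.9133,1.5458],[.4599,-.1375,.2512]),([.1514,.2086,.5118,2.4226],[.5446,.1582,.7709]),([.1433,.41,.055,2.6193],[.5288,.1514,.8523]),([.1434,.0577,.7604,2.2631],[.5358,.1525,.7317]),([.2161,-.1917,1.551,1.7232],[.5231,.1899,.4121]),([.2139,-.1057,1.8295,1.3609],[.5308,.1903,.1954])]
A=[];b=[]
for q,p in D:
    a1,a2,a3=q[1],q[1]+q[2],q[1]+q[2]+q[3]
    s,c=np.sin,np.cos
    # params: r0,h,L1,L2,d2,L3
    A.append([1,0,s(a1),s(a2),c(a2),s(a3)]);b.append(np.hypot(p[0],p[1]))
    A.append([0,1,c(a1),c(a2),-s(a2),c(a3)]);b.append(p[2])
A=np.array(A);x,res,rk,sv=np.linalg.lstsq(A,np.array(b),rcond=1e-6);print(x,rk,np.abs(A@x-b).max())
P=pts('top',np.load('pics/a_top.npy'))
for u,v in [(30,30),(120,80),(200,30),(250,80),(250,140),(30,140),(200,140),(20,170)]: print(u,v,P[v,u])
```

```text
[0.0053 0.2362 0.4244 0.6095 0.0964 0.275 ] 6 0.00032523579491272603
30 30 [0.8125 0.4213 0.4637]
120 80 [0.742  0.2949 0.4408]
200 30 [0.8074 0.1651 0.4619]
250 80 [0.7898 0.1109 0.3248]
250 140 [0.7017 0.1236 0.249 ]
30 140 [0.6961 0.5262 0.2987]
200 140 [0.6923 0.2125 0.2868]
20 170 [0.6763 0.643  0.1531]
```

Request:
{"method": "drive_tool", "body": {
  "commands": "1 -0.3 0 0 0; 1 -0.9 0 0 0; 1 -1.7 0 0 0; 1 -2.6 0.2 0 0; 1 -3.5 0.5 0 0.2; 1 -4.4 0.9 0 0.4; 1 -5.3 1.4 0 0.6; 1 -6.2 1.9 0 0.8"
}}

```text
t: 11.82
tool_pos: [0.5109, 0.2641, 0.4403]
tool_rot: [0.006, 1.52, 0.005]
contact_force: [0.5, 0.2, -3.2]
opening: 0.0111
```

Request:
{"method": "drive_tool", "body": {
  "commands": "1 -0.9 0.5 0 0.2; 1 -1.8 1 0 0.4; 1 -2.7 1.5 0 0.6; 1 -3.6 2 0 0.6; 1 -4.5 2.5 0 0.6; 1 -5.3 3 0 0.6; 1 -5.9 3.3 0 0.6; 1 -6.3 3.5 0 0.6"
}}

```text
t: 12.48
tool_pos: [0.4974, 0.4029, 0.6944]
tool_rot: [0.047, 1.517, -0.031]
contact_force: [0.3, -0.6, -3.1]
opening: 0.0107
```

Run:
```python
from h import *
o=st();print(np.hypot(*o['tool_pos'][:2]),np.degrees(np.arctan2(o['tool_pos'][1],o['tool_pos'][0])))
```

```text
{'t': 12.4833, 'q': [0.5741, 0.2233, 0.6476, -0.0271, 2.2205, -0.9639], 'tool_pos': [0.4974, 0.4029, 0.6944], 'contact_force': [0.2726, -0.6109, -3.1288], 'opening': 0.0107}
[[ 0.054  0.049  0.997]
 [ 0.009  0.999 -0.05 ]
 [-0.999  0.012  0.053]]
0.6401714811378135 39.00886843892829
```

Request:
{"method": "drive_tool", "body": {
  "commands": "1 0 0.3 0.4 0; 1 0 0.7 0.8 0; 1 0 1.1 1.2 0; 1 0 1.5 1.7 0; 1 0 2 2.2 0; 1 0 2.4 2.7 0; 1 0 2.7 3 0; 1 0 2.7 3 0"
}}

```text
t: 13.15
tool_pos: [0.6047, 0.4877, 0.6706]
tool_rot: [0.055, 1.505, -0.024]
contact_force: [-0.1, -0.3, -3.5]
opening: 0.0112
```

```bash
cat >> h.py <<'E'
def tilt():
    o=st();x=R.from_rotvec(o['tool_rot']).as_matrix()[:,0]
    print('tilt',np.degrees(np.arccos(-x[2])),'tiltdir',np.degrees(np.arctan2(x[1],x[0])),'r',np.hypot(*o['tool_pos'][:2]),'az',np.degrees(np.arctan2(o['tool_pos'][1],o['tool_pos'][0])))
    shift(o,o['tool_pos'])
E
python3 - <<'E'
from h import *
tilt()
E
```

```text
{'t': 13.15, 'q': [0.5907, 0.6893, 0.0579, -0.029, 2.3296, -0.9498], 'tool_pos': [0.6047, 0.4877, 0.6706], 'contact_force': [-0.0564, -0.3113, -3.467], 'opening': 0.0112}
[[ 0.065  0.05   0.997]
 [ 0.018  0.999 -0.052]
 [-0.998  0.022  0.064]]
tilt 3.8911112556988794 tiltdir 15.752900034549354 r 0.7768925585830396 az 38.88872577472146
shift [0. 0. 0.]
yaw of y 87.12048760399523 turn None
```

Request:
{"method": "drive_tool", "body": {
  "commands": "1 0 0.6 0.7 0; 1 0 1.3 1.5 0; 1 0 2 2.2 0; 1 0 2.6 3 0; 1 0 2.6 3 0; 1 0 2.6 3 0"
}}

```text
t: 13.65
tool_pos: [0.6501, 0.5215, 0.6163]
tool_rot: [0.069, 1.482, -0.009]
contact_force: [1.0, 0.6, -3.0]
opening: 0.0106
```

Run:
```python
from h import *
tilt()
```

```text
{'t': 13.65, 'q': [0.5936, 0.7615, 0.055, -0.0248, 2.2304, -0.9427], 'tool_pos': [0.6501, 0.5215, 0.6163], 'contact_force': [0.9553, 0.5511, -3.0265], 'opening': 0.0106}
[[ 0.089  0.049  0.995]
 [ 0.037  0.998 -0.052]
 [-0.995  0.041  0.087]]
tilt 5.531053740529816 tiltdir 22.290287883739293 r 0.8334384766355833 az 38.73871961438767
shift [0. 0. 0.]
yaw of y 87.20114145435267 turn None
```

Request:
{"method": "drive_tool", "body": {
  "commands": "1 -4.7 4.4 4.1 0; 1 -4.7 4.4 4.1 0; 1 -4.7 4.4 4.1 0; 1 -4.7 4.4 4.1 0; 1 -4.7 4.4 4.1 0; 1 -4.7 4.4 4.1 0; 1 -4.7 4.4 4.1 0; 1 -4.7 4.4 4.1 0"
}}

```text
t: 14.32
tool_pos: [0.6373, 0.5316, 0.63]
tool_rot: [0.082, 1.462, 0.005]
contact_force: [0.0, 0.4, -3.2]
opening: 0.0108
```

Run:
```python
from h import *
tilt()
```

```text
{'t': 14.3167, 'q': [0.6123, 0.7454, 0.055, -0.0244, 2.2208, -0.9243], 'tool_pos': [0.6373, 0.5316, 0.63], 'contact_force': [0.0137, 0.4476, -3.2134], 'opening': 0.0108}
[[ 0.109  0.047  0.993]
 [ 0.053  0.997 -0.053]
 [-0.993  0.058  0.107]]
tilt 6.981781636648929 tiltdir 25.888924470446366 r 0.829921256729196 az 39.834081925191796
shift [0. 0. 0.]
yaw of y 87.30380886267415 turn None
```

Request:
{"method": "drive_tool", "body": {
  "commands": "1 -4.7 4.4 4.1 0; 1 -4.7 4.4 4.1 0; 1 -4.7 4.4 4.1 0"
}}

```text
t: 14.57
tool_pos: [0.6321, 0.537, 0.64]
tool_rot: [0.095, 1.442, 0.018]
contact_force: [-0.0, -0.7, -3.7]
opening: 0.0109
```

Run:
```python
from h import *
tilt()
```

```text
{'t': 14.5667, 'q': [0.6209, 0.734, 0.055, -0.023, 2.2063, -0.9152], 'tool_pos': [0.6321, 0.537, 0.64], 'contact_force': [-0.0414, -0.7333, -3.7493], 'opening': 0.0109}
[[ 0.129  0.045  0.991]
 [ 0.07   0.996 -0.054]
 [-0.989  0.076  0.126]]
tilt 8.44364307030504 tiltdir 28.344557445483687 r 0.82943146645673 az 40.3495512592927
shift [0. 0. 0.]
yaw of y 87.42700715278409 turn None
```

Request:
{"method": "drive_tool", "body": {
  "commands": "1 -4.7 4.6 4.0 0; 1 -4.7 4.6 4.0 0"
}}

```text
t: 14.73
tool_pos: [0.6282, 0.5429, 0.6486]
tool_rot: [0.108, 1.421, 0.032]
contact_force: [0.1, -0.9, -3.6]
opening: 0.0105
```

Request:
{"method": "drive_tool", "body": {
  "commands": "1 -9 9 8 0; 1 -9 9 8 0; 1 -9 9 8 0; 1 -9 9 8 0"
}}

```text
t: 15.07
tool_pos: [0.6187, 0.549, 0.6607]
tool_rot: [0.12, 1.403, 0.045]
contact_force: [0.9, -0.5, -1.9]
opening: 0.0111
```

Run:
```python
from h import *
tilt()
```

```text
{'t': 15.0667, 'q': [0.6421, 0.7104, 0.055, -0.0222, 2.1793, -0.8943], 'tool_pos': [0.6187, 0.549, 0.6607], 'contact_force': [0.9143, -0.4633, -1.9203], 'opening': 0.0111}
[[ 0.167  0.04   0.985]
 [ 0.102  0.993 -0.057]
 [-0.981  0.11   0.162]]
tilt 11.319628163087787 tiltdir 31.46157068095445 r 0.8271706530171343 az 41.584619647259586
shift [0. 0. 0.]
yaw of y 87.72224620373277 turn None
```

Request:
{"method": "drive_tool", "body": {
  "commands": "1 -3.5 4.6 4.6 0; 1 -3.5 4.6 4.6 0"
}}

```text
t: 15.23
tool_pos: [0.6237, 0.5553, 0.662]
tool_rot: [0.133, 1.382, 0.06]
contact_force: [-0.1, 0.4, -3.4]
opening: 0.0104
```

Request:
{"method": "drive_tool", "body": {
  "commands": "1 -3.5 4.6 4.6 0; 1 -3.5 4.6 4.6 0"
}}

```text
t: 15.4
tool_pos: [0.628, 0.5605, 0.6636]
tool_rot: [0.146, 1.363, 0.072]
contact_force: [0.6, 0.1, -3.7]
opening: 0.0108
```

Request:
{"method": "drive_tool", "body": {
  "commands": "1 -3.5 4.6 4.6 0; 1 -3.5 4.6 4.6 0"
}}

```text
t: 15.57
tool_pos: [0.6306, 0.5648, 0.6682]
tool_rot: [0.159, 1.342, 0.086]
contact_force: [0.3, -0.0, -3.5]
opening: 0.0108
```

Request:
{"method": "drive_tool", "body": {
  "commands": "1 -3.5 4.6 4.6 0; 1 -3.5 4.6 4.6 0"
}}

```text
t: 15.73
tool_pos: [0.6324, 0.5684, 0.6744]
tool_rot: [0.172, 1.321, 0.101]
contact_force: [0.1, 0.3, -3.7]
opening: 0.0111
```

Run:
```python
from h import *
tilt()
snap('side','k');snap('top','k')
```

```text
{'t': 15.7333, 'q': [0.6488, 0.7018, 0.0555, -0.0137, 2.0807, -0.8833], 'tool_pos': [0.6324, 0.5684, 0.6744], 'contact_force': [0.0528, 0.3457, -3.6915], 'opening': 0.0111}
[[ 0.245  0.024  0.969]
 [ 0.171  0.983 -0.068]
 [-0.954  0.182  0.237]]
tilt 17.40678363257972 tiltdir 34.875649503647864 r 0.8502882493218562 az 41.95072393747103
shift [0. 0. 0.]
yaw of y 88.58089761050105 turn None
```

View pics/k_side.png

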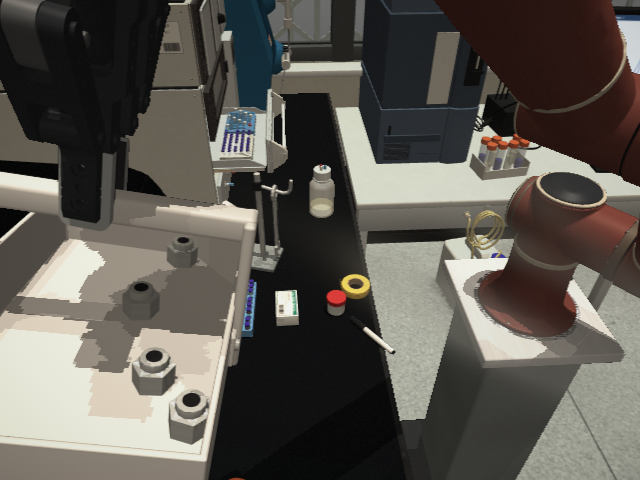

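View pics/k_top.png

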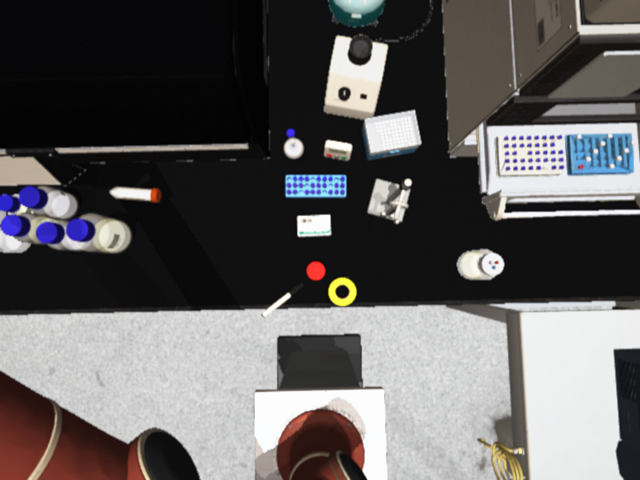

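The side view shows the four nuts lined up towards the tote's −x wall, from (180,250) to (190,415). I'll turn the tote so its cut corner points more directly downhill, and keep adding tilt.

Request:
{"method": "drive_tool", "body": {
  "commands": "1 0 0 0 1; 1 0 0 0 2; 1 0 0 0 3; 1 0 0 0 3"
}}

```text
t: 16.17
tool_pos: [0.6324, 0.5683, 0.6736]
tool_rot: [0.394, 1.333, -0.075]
contact_force: [0.2, -0.5, -3.7]
opening: 0.011
```

Request:
{"method": "drive_tool", "body": {
  "commands": "1 -3 5.5 3.5 0; 1 -3 5.5 3.5 0"
}}

```text
t: 16.33
tool_pos: [0.6381, 0.5712, 0.678]
tool_rot: [0.407, 1.312, -0.055]
contact_force: [0.2, -0.1, -3.6]
opening: 0.0111
```

Request:
{"method": "drive_tool", "body": {
  "commands": "1 -3 5.5 3.5 0; 1 -3 5.5 3.5 0"
}}

```text
t: 16.5
tool_pos: [0.6427, 0.5731, 0.6834]
tool_rot: [0.422, 1.293, -0.039]
contact_force: [-1.3, 0.4, -3.3]
opening: 0.0113
```

Request:
{"method": "drive_tool", "body": {
  "commands": "1 -3 5.5 3.5 0; 1 -3 5.5 3.5 0"
}}

```text
t: 16.67
tool_pos: [0.6462, 0.5745, 0.6903]
tool_rot: [0.437, 1.274, -0.022]
contact_force: [0.2, -0.4, -2.9]
opening: 0.0108
```

Run:
```python
from h import *
tilt()
```

```text
{'t': 16.6667, 'q': [0.6421, 0.6911, 0.0556, -0.0041, 2.0086, -0.6237], 'tool_pos': [0.6462, 0.5745, 0.6903], 'contact_force': [0.1758, -0.427, -2.9135], 'opening': 0.0108}
[[ 0.304  0.255  0.918]
 [ 0.223  0.918 -0.328]
 [-0.926  0.304  0.222]]
tilt 22.132939531972443 tiltdir 36.22140622422082 r 0.8646721069529727 az 41.641635227307695
shift [0. 0. 0.]
yaw of y 74.49605102570342 turn None
```

Request:
{"method": "drive_tool", "body": {
  "commands": "1 -2 4.5 4.5 0; 1 -2 4.5 4.5 0"
}}

```text
t: 16.83
tool_pos: [0.6634, 0.567, 0.6929]
tool_rot: [0.451, 1.253, -0.005]
contact_force: [-0.2, -0.7, -3.6]
opening: 0.011
```

Request:
{"method": "drive_tool", "body": {
  "commands": "1 -2 4.5 4.5 0; 1 -2 4.5 4.5 0"
}}

```text
t: 17.0
tool_pos: [0.6799, 0.5591, 0.6949]
tool_rot: [0.465, 1.234, 0.009]
contact_force: [-0.2, -0.4, -2.7]
opening: 0.0109
```

Request:
{"method": "drive_tool", "body": {
  "commands": "1 -2 4.5 4.5 0; 1 -2 4.5 4.5 0"
}}

```text
t: 17.17
tool_pos: [0.6933, 0.5516, 0.7001]
tool_rot: [0.478, 1.213, 0.025]
contact_force: [0.8, -0.0, -3.3]
opening: 0.0109
```

Request:
{"method": "drive_tool", "body": {
  "commands": "1 -2 4.5 4.5 0; 1 -2 4.5 4.5 0"
}}

```text
t: 17.33
tool_pos: [0.7046, 0.544, 0.7071]
tool_rot: [0.492, 1.191, 0.042]
contact_force: [-0.1, -0.2, -3.6]
opening: 0.0109
```

Request:
{"method": "drive_tool", "body": {
  "commands": "1 -2 4.5 4.5 0; 1 -2 4.5 4.5 0"
}}

```text
t: 17.5
tool_pos: [0.7146, 0.5364, 0.715]
tool_rot: [0.505, 1.169, 0.058]
contact_force: [-0.3, 0.1, -2.9]
opening: 0.0107
```

Request:
{"method": "drive_tool", "body": {
  "commands": "1 -2 4.5 4.5 0; 1 -2 4.5 4.5 0"
}}

```text
t: 17.67
tool_pos: [0.7232, 0.5285, 0.724]
tool_rot: [0.519, 1.147, 0.074]
contact_force: [-0.1, -0.1, -3.2]
opening: 0.0114
```

Run:
```python
from h import *
tilt()
snap('side','l')
```

```text
{'t': 17.6667, 'q': [0.5297, 0.6748, 0.0556, 0.0615, 1.8577, -0.7], 'tool_pos': [0.7232, 0.5285, 0.724], 'contact_force': [-0.051, -0.0534, -3.1805], 'opening': 0.0114}
[[ 0.423  0.204  0.883]
 [ 0.316  0.88  -0.355]
 [-0.849  0.429  0.308]]
tilt 31.845790909906356 tiltdir 36.76199680746235 r 0.8957038648456112 az 36.158463503412804
shift [0. 0. 0.]
yaw of y 76.93912933571295 turn None
```

View pics/l_side.png

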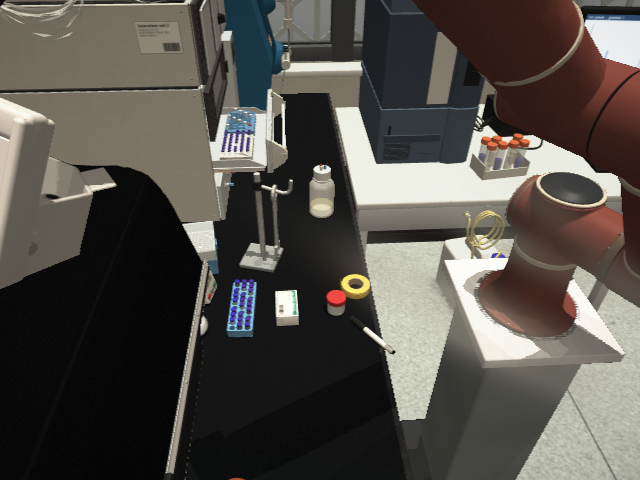

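Run:
```python
from h import *
o=ctrl.get_obs();shift(o,[.50,.22,.68])
shift(o,[.50,.20,.48])
```

```text
shift [-3.832  -8.3825 -2.5387]
yaw of y 76.85703155561804 turn None
shift [  0.258  -10.9644  -3.9011]
yaw of y 76.85703155561804 turn None
```

Request:
{"method": "drive_tool", "body": {
  "commands": "1 -0.08 -0.17 -0.05 0; 1 -0.23 -0.5 -0.15 0; 1 -0.42 -0.92 -0.28 0; 1 -0.65 -1.42 -0.43 0; 1 -0.88 -1.93 -0.58 0; 1 -1.11 -2.43 -0.74 0; 1 -1.34 -2.93 -0.89 0; 1 -1.57 -3.44 -1.04 0"
}}

```text
t: 18.38
tool_pos: [0.6301, 0.4018, 0.7051]
tool_rot: [0.517, 1.149, 0.073]
contact_force: [0.2, 0.3, -3.4]
opening: 0.0108
```

Request:
{"method": "drive_tool", "body": {
  "commands": "1 -0.23 -0.5 -0.15 0; 1 -0.46 -1 -0.3 0; 1 -0.69 -1.5 -0.45 0; 1 -0.92 -2 -0.6 0; 1 -1.15 -2.5 -0.75 0; 1 -1.38 -3 -0.9 0; 1 -1.61 -3.5 -1.05 0; 1 -1.8 -3.9 -1.17 0"
}}

```text
t: 19.05
tool_pos: [0.5262, 0.2582, 0.6858]
tool_rot: [0.517, 1.147, 0.073]
contact_force: [0.3, -1.0, -2.5]
opening: 0.011
```

Request:
{"method": "drive_tool", "body": {
  "commands": "1 -0.15 -0.35 -0.1 0; 1 -0.25 -0.6 -0.17 0; 1 -0.33 -0.8 -0.23 0; 1 -0.4 -0.9 -0.26 0; 1 -0.4 -0.9 -0.26 0; 1 -0.4 -0.9 -0.26 0"
}}

```text
t: 19.55
tool_pos: [0.5046, 0.2264, 0.6804]
tool_rot: [0.518, 1.148, 0.073]
contact_force: [0.3, -0.2, -3.7]
opening: 0.0109
```

Run:
```python
from h import *
tilt()
snap('side','m');snap('top','m')
```

```text
{'t': 19.55, 'q': [0.1619, -0.3501, 1.2952, 0.2473, 1.6911, -1.0086], 'tool_pos': [0.5046, 0.2264, 0.6804], 'contact_force': [0.2968, -0.2446, -3.6921], 'opening': 0.0109}
[[ 0.421  0.205  0.884]
 [ 0.315  0.881 -0.354]
 [-0.851  0.428  0.306]]
tilt 31.731661117403032 tiltdir 36.79139868937921 r 0.5531058018140765 az 24.16269238479729
shift [0. 0. 0.]
yaw of y 76.90756545630771 turn None
```

View pics/m_side.png

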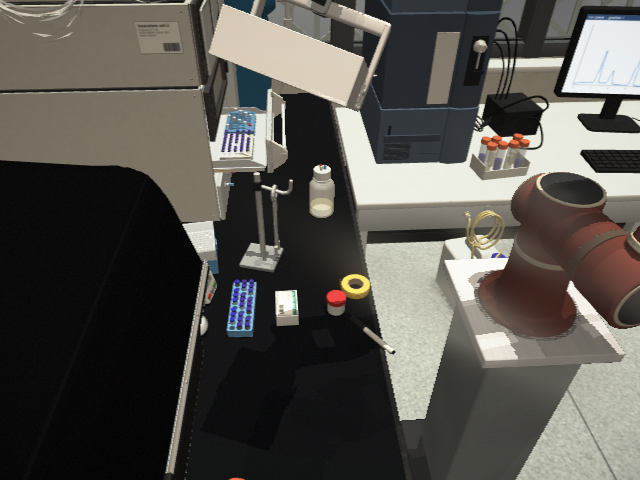

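View pics/m_top.png

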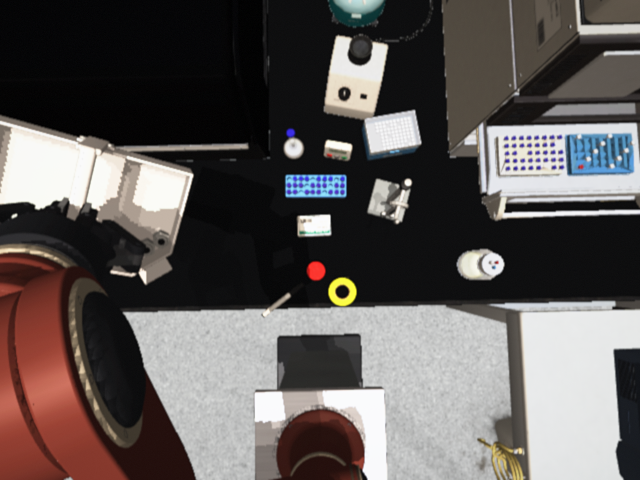

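Run:
```python
from h import *
o=ctrl.get_obs();shift(o,[.52,.16,.40])
```

```text
shift [ 5.5889 -4.3789 -1.2161]
yaw of y 76.91353763554436 turn None
```

Request:
{"method": "drive_tool", "body": {
  "commands": "1 0.1 -0.1 0 0; 1 0.4 -0.3 -0.1 0; 1 0.8 -0.6 -0.2 0; 1 1.2 -0.9 -0.3 0; 1 1.6 -1.2 -0.35 0; 1 2 -1.6 -0.4 0; 1 2.4 -1.9 -0.5 0; 1 2.8 -2.2 -0.6 0"
}}

```text
t: 20.32
tool_pos: [0.5127, 0.1923, 0.5379]
tool_rot: [0.517, 1.15, 0.072]
contact_force: [0.9, 0.9, -3.3]
opening: 0.011
```

Request:
{"method": "drive_tool", "body": {
  "commands": "1 0.4 -0.3 -0.1 0; 1 0.8 -0.6 -0.2 0; 1 1.2 -0.9 -0.3 0; 1 1.6 -1.2 -0.4 0; 1 2 -1.6 -0.45 0; 1 2.3 -1.8 -0.5 0; 1 2.5 -1.9 -0.5 0; 1 2.5 -1.9 -0.5 0"
}}

```text
t: 20.98
tool_pos: [0.521, 0.164, 0.413]
tool_rot: [0.518, 1.153, 0.071]
contact_force: [-0.3, -0.2, -4.8]
opening: 0.0108
```

Run:
```python
from h import *
tilt()
im,_=snap('side','n');t,_=snap('top','n')
cv2.imwrite('pics/n2.png',cv2.resize(t[100:300,130:350],None,fx=3,fy=3,interpolation=cv2.INTER_CUBIC))
```

```text
{'t': 20.9833, 'q': [0.0047, -0.5177, 1.8634, 0.3258, 1.3515, -1.2571], 'tool_pos': [0.521, 0.164, 0.413], 'contact_force': [-0.266, -0.1849, -4.7649], 'opening': 0.0108}
[[ 0.417  0.207  0.885]
 [ 0.314  0.881 -0.354]
 [-0.853  0.426  0.302]]
tilt 31.478640413217242 tiltdir 37.01563512812715 r 0.5462427974408481 az 17.46932133439798
shift [0. 0. 0.]
yaw of y 76.75345042303535 turn None
```

View pics/n_side.png

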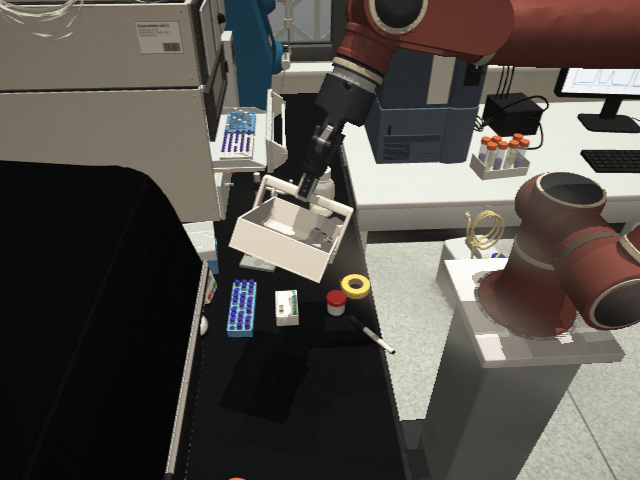

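View pics/n2.png

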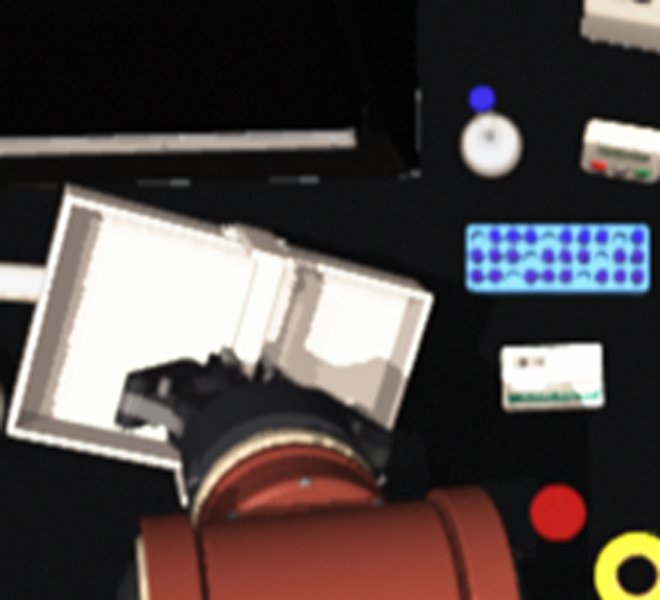

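Run:
```python
from h import *
s=cv2.imread('pics/n_side.png')
cv2.imwrite('pics/n5.png',cv2.resize(s[165:285,225:365],None,fx=5.5,fy=5,interpolation=cv2.INTER_CUBIC))
```

```text
(no output)
```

View pics/n5.png

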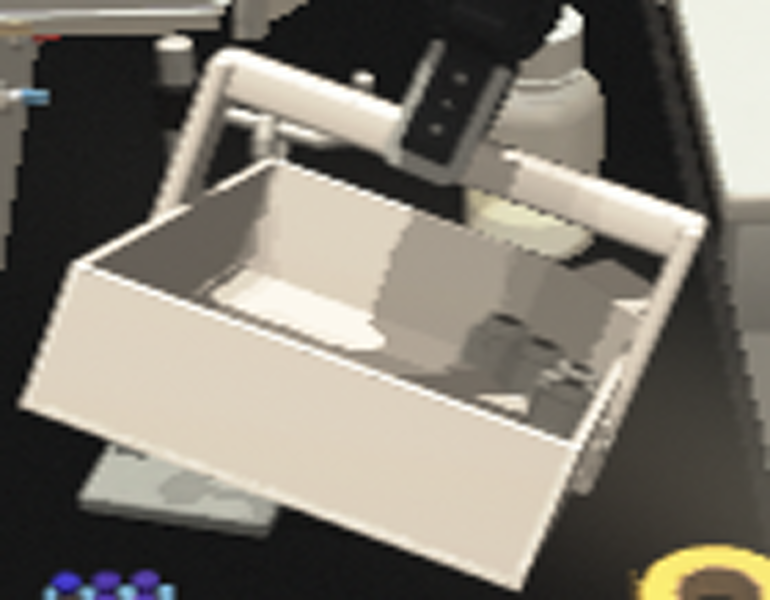

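```bash
cat >> h.py <<'E'
def totepose(o):
    Rg=R.from_rotvec([-.049,1.511,.061]).as_matrix();pg=np.array([.5392,.1918,.076])
    Rt=R.from_euler('z',4.0,degrees=True).as_matrix();pt=np.array([.5327,.190,0])
    Rr=Rg.T@Rt;pr=Rg.T@(pt-pg)
    Rm=R.from_rotvec(o['tool_rot']).as_matrix()
    return Rm@Rr,np.array(o['tool_pos'])+Rm@pr
def ontote(n,uv,h,o):
    Rt,pt=totepose(o);c,d=ray(n,uv);c=Rt.T@(c-pt);d=Rt.T@d;return c+d*(h-c[2])/d[2]
E
python3 - <<'E'
from h import *
o=ctrl.get_obs();Rt,pt=totepose(o)
print('tilt',np.degrees(np.arccos(Rt[2,2])),'down in tote',-Rt[2,:2]);
C=pt+Rt@np.array([-.0454,-.0804,.003]);print('corner',C)
s=cv2.imread('pics/n_side.png')
for p in [(.065,.1,.042),(-.065,.1,.042),(.065,-.1,.042),(-.065,-.065,.042),(-.03,-.1,.042),(.067,0,.083),(-.067,0,.083)]: print(p,proj('side',pt+Rt@np.array(p)))
for c in [(505,320),(545,345),(575,372),(563,385)]:
    uv=((c[0]+.5)/5.5+224.5,(c[1]+.5)/5+164.5);q=ontote('side',uv,.017,o);print(uv,q,np.hypot(q[0]+.0454,q[1]+.0804))
big=cv2.resize(s[215:260,295:350],None,fx=14,fy=13,interpolation=cv2.INTER_CUBIC)
big=np.clip((big.astype(float)-40)*1.7,0,255).astype(np.uint8)
cv2.imwrite('pics/n6.png',big)
E
```

```text
tilt 29.604858780976592 down in tote [-0.2552 -0.423 ]
corner [0.4842 0.1339 0.3057]
(0.065, 0.1, 0.042) [238.324 214.326]
(-0.065, 0.1, 0.042) [331.0316 252.1441]
(0.065, -0.1, 0.042) [274.1525 194.0073]
(-0.065, -0.065, 0.042) [343.3301 226.8139]
(-0.03, -0.1, 0.042) [326.0295 214.928 ]
(0.067, 0, 0.083) [266.1727 176.6947]
(-0.067, 0, 0.083) [350.636  210.5979]
(316.4090909090909, 228.6) [-0.024 -0.087  0.017] 0.02235027445328756
(323.6818181818182, 233.6) [-0.0391 -0.0741  0.017 ] 0.008946286450507653
(329.1363636363636, 239.0) [-0.0513 -0.0548  0.017 ] 0.02631594977564596
(326.95454545454544, 241.6) [-0.0503 -0.0346  0.017 ] 0.04602160900873026
```

View pics/n6.png

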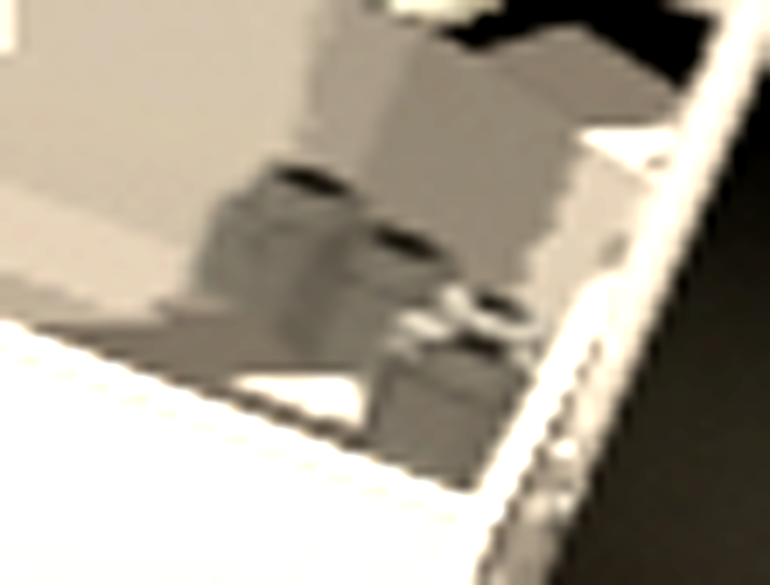

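Request:
{"method": "drive_tool", "body": {
  "commands": "1 0 0 0 0; 1 0 0 0 0; 1 0 0 0 0; 1 0 0 0 0; 1 0 0 0 0; 1 0 0 0 0; 1 0 0 0 0; 1 0 0 0 0"
}}

```text
t: 21.75
tool_pos: [0.5212, 0.1641, 0.4163]
tool_rot: [0.517, 1.149, 0.073]
contact_force: [-0.1, -0.2, -3.3]
opening: 0.0107
```

Run:
```python
from h import *
s,_=snap('side','p');snap('top','p');o=st()
for c in [(315,178),(405,240),(495,300),(478,342)]:
    uv=((c[0]+.5)/14+294.5,(c[1]+.5)/13+214.5);q=ontote('side',uv,.017,o);print(q,np.hypot(q[0]+.0454,q[1]+.0804))
print(np.abs(s.astype(int)-cv2.imread('pics/n_side.png')).mean(), np.abs(s.astype(int)-cv2.imread('pics/n_side.png'))[165:285,225:365].mean())
Rt,pt=totepose(o);print(pt+Rt@np.array([-.0454,-.0804,.003]))
a=cv2.resize(s[150:290,225:365],None,fx=4,fy=4,interpolation=cv2.INTER_CUBIC);cv2.imwrite('pics/p4.png',a)
t=cv2.imread('pics/p_top.png');cv2.imwrite('pics/p5.png',cv2.resize(t[150:320,240:430],None,fx=3.5,fy=3.5,interpolation=cv2.INTER_CUBIC))
```

```text
{'t': 21.85, 'q': [0.0049, -0.5195, 1.8601, 0.326, 1.352, -1.2571], 'tool_pos': [0.5212, 0.1641, 0.4163], 'contact_force': [0.1872, 0.2368, -2.9473], 'opening': 0.0108}
[[ 0.421  0.205  0.884]
 [ 0.315  0.881 -0.354]
 [-0.851  0.427  0.306]]
[-0.0241 -0.0915  0.017 ] 0.024071227564005364
[-0.0378 -0.0778  0.017 ] 0.008072758927422851
[-0.0509 -0.0654  0.017 ] 0.015963693291685285
[-0.0517 -0.0434  0.017 ] 0.03748928074797762
2.1094704861111113 12.659186507936507
[0.4838 0.1336 0.305 ]
```

View pics/p4.png

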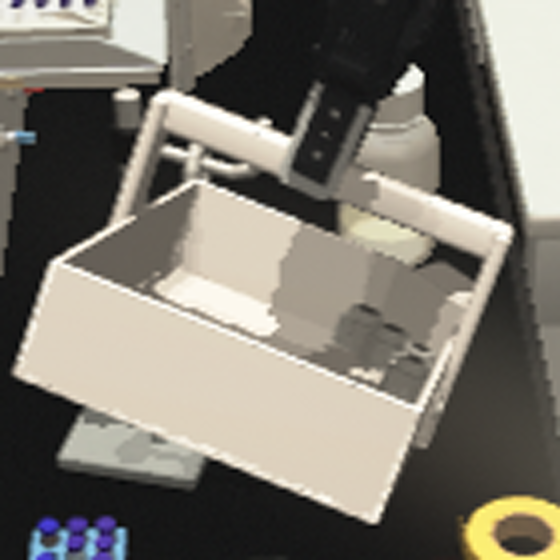

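View pics/p5.png

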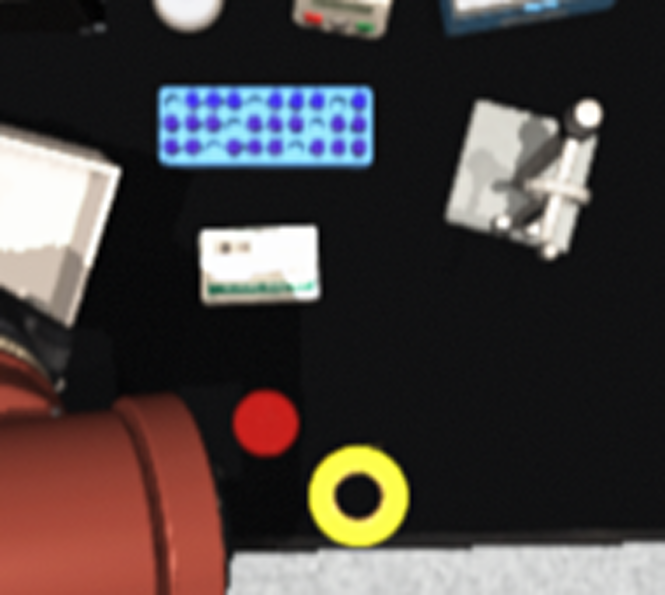

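Run:
```python
from h import *
print(ctrl.finish_job())
```

```text
the job is handed in; nothing more can be done
None
```

I hung the spanner by its eye on the hook and let go. I then lifted the tote by its handle, tilted it, and handed the job in at about 22 s with the tote held still in the air. The hand-in reports no verdict, so success is not confirmed.

The drive cannot tilt the tool directly. I got the tilt by pushing the arm repeatedly past its reach limit, which leaves a little tilt each time.

**Last checks:**
- **Tilt and height:** the tool was tilted 32°, which puts the tote at about 30°. The cut corner was about 0.30 m above the bench.
- **Nuts:** I found all four in the side view at about 24, 8, 16 and 37 mm from the cut corner (limit 55 mm). Part of the group was hidden by the tote wall, so a first, rougher reading of the fourth nut gave 46 mm.
- **Spanner:** its eye was around the hook wire, with the shaft near vertical by eye. I did not measure the angle.
- **Bystanders:** none had visibly moved in the pictures. The marker was last seen about 2 s before hand-in, because the arm covered it in the final top view.

**What did not go cleanly:**
- **Elbow joint:** joint 3 read about 0.055 rad at the reach limit. Its stated lower bound is 0.06, and it stayed around there for several seconds.
- **Tote nudge:** the tote shifted about 5 mm on the bench when I picked up the spanner.
- **Picture difference:** the tote area differed between the last two side views, because the tote rose about 3 mm as the arm settled.

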